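# Charge the grinding jar and rack the scrapers

### The arm

A 6-joint arm with a two-finger parallel gripper is mounted at the origin on a cart in front of the work surface, level with it; the furniture and walls round the work are solid. World frame = base frame: x ahead of the robot, y to its left, z up, the work surface at z = 0. Lengths are in m, angles in degrees, forces in N, time in s.
With the tool pointing down it reaches from about 0.4 to 0.925 m from the base axis. Payload 3.4 kg.
Tool frame: the origin (TCP) lies on the centre line of the jaws, within the pads' length; the fingertips stand 22 mm ahead of it and the grasp point (between the pads) lies 3 mm ahead of it (tip_reach is the distance from the TCP to the fingertips, in m); z points along the fingers, y is the line along which they close (so a half turn about z gives the same grasp; the last joint's range is limited). The gripper opens to 85 mm and grips with 20 to 120 N. Pads are 22 mm wide; open, the fingers measure 114 mm over their backs; the gripper's body (76 mm by 85 mm) begins 54 mm behind the grasp point. The pads swing forward as they close: fully open they stand 13 mm farther back than shut.
Start: joints at [69.528, 17.578, 86.31, -0, 76.112, -4.211], TCP at [0.161, 0.552, 0.253] pointing down, gripper open.
Joint ranges: [-179.03, 179.03], [-60, 130.46], [8.19, 133.38], [-81.62, 261.62], [5.75, 156.47], [-153.77, 153.77]. Speed limits (degrees/s): [147.25, 147.25, 180, 180, 180, 180].

### API

Orientations are given as a 3x3 rotation matrix whose columns are the frame's x, y, z axes.
In Python, from cell import state, camera, camera_model, hand_in, tip_reach gives the robot as it stands. The module is installed in compiled form; this text tells all that it offers.
- The arm moves only by the tool step_arm, never from a script. Its argument "plan" is a list that holds one entry, the list of rows, each a list of 5 numbers: the shift along the world's x, y, z in mm, then the turn about the world's z in rad, then the closure, from 0 (fully open) to 1 (shut). A call has 1 to 12 rows; each row shifts and turns the commanded pose from where the row before left it; what a row does not reach is not made up. A row lasts 1/12 s, in which the tool goes at most 41.7 mm and 7.16 degrees, less where a joint would pass 70% of its speed; a pose out of reach is approached as far as the arm can. A call with a gripper value outside its range is refused whole. The fingers move at their own pace and stop on an object; "newtons" is the grip in N (left out, the last holds). Time passes only in rows, so rows that do not move let the fingers close. It gives the time, the measured TCP pose, the force, the opening and the grip force at its end, in the units of the state.
- state(): the state, without advancing time (a new reading comes with each control period).
- camera(name): name is "side" or "top" or "wrist"; returns the picture (420x560x3 uint8, red, green, blue); there is no depth.
- camera_model(name): a dict with "fx", "fy", "cx", "cy" (pixels), "k1" (the pictures are not rectified: a ray, as slopes to the right and down, at radius r is drawn at 1 + k1 r^2 times it, then the intrinsics apply), "view" (4x4, takes a point from world to camera coordinates); the wrist camera has in their place "T_tool_cam" (4x4, takes a point from camera to tool coordinates, whose origin is the TCP and whose axes are the flange's). Camera axes: x right, y down, z forward; pixel columns grow to the right and rows downward; lengths in m; the calibration is good to about 2 mm. A picture is of the moment at which its call begins: read the wrist's pose just before it. camera_model takes no time and is no camera call.
- hand_in(): hands the job in; it is judged then, once.
The state is a dict: "t": time; "joint_pos": joint angles; "qvel": joint speeds; "tau": joint torques, N m; "ee_pos": TCP position; "tcp_rot": TCP orientation; "contact_force": force on the tool from outside, world axes, zero at the start; "moment": the same for the moment, N m; "gripper_width": finger opening in m; "finger_force": force on a finger pad.
Only numpy, scipy, OpenCV 4.12 (cv2) and the standard library are available. Lean on these libraries where they do the work, as an engineer would, in place of code of your own. Each camera call takes 0.05 s, during which the arm holds its last target. There are 200 camera calls.

### The job

Get the ball mill's bench ready: unscrew the lid of the bolted-down grinding jar and lay it flat on the worktop well clear of the jar, then tip all the balls out of the beaker into the jar and stand the beaker upright on the worktop, well clear of the jar. Slide every flat scraper that lies on the worktop, blade first and right side up, fully home into a slot of its own in the white block. Leave the amber jar and the white jar where they stand.

Things in the scene. Friction and masses are not known exactly. Their poses are not given: they have to be found in the camera images.
- jar: steel grinding jar, fixed, bolted down by a dark 110 x 110 x 12 mm base plate. Round body 78 mm across up to 71 mm height, then a threaded neck 60 mm across; open mouth (under the lid) at 100 mm height, bore 46 mm wide, its floor at 30 mm. Origin: centre of the plate's underside, on the worktop; z up
- jar_mouth (a point): centre of the jar's mouth, at the rim, 100 mm above the worktop, on the jar's axis
- lid: steel screw lid, 66 mm across, 36 high, hollow from below to 26. Origin: centre of its underside; z up through its top. Starts screwed on, origin 74 mm, top 110 mm above the worktop. Right-hand thread, 7 mm a turn, about 1 mm play: unscrews counter-clockwise seen from above, turns easily, rises as it turns, stays where it is let go, comes free after 2.25 turns (14.2 rad)
- beaker: loose glass beaker, 70 mm across the rim, about 67 mm across the wall, 94 mm high, 110 g, open at the top, inner floor 3 mm up; holds the balls at the start. Origin: centre of its underside; z up through its mouth. It is round: it may be gripped at any side
- block: white plastic block, fixed, 80 mm deep (x), 198 mm wide (y), 41 mm high, with three level slots side by side, open on its front face (its own -x side, towards the robot); origin: centre of its underside; its x axis points from the front into the slots
- slot0 (a point): mouth of slot 0 of the block: centre of the slot's floor at the front face, 20 mm above the worktop; axes as the block's (x into the slot). Each slot is 42 mm wide, 7 mm high, 74 mm deep; neighbours are 60 mm apart
- slot1 (a point): mouth of slot 1 of the block: centre of the slot's floor at the front face, 20 mm above the worktop; axes as the block's (x into the slot). Each slot is 42 mm wide, 7 mm high, 74 mm deep; neighbours are 60 mm apart
- slot2 (a point): mouth of slot 2 of the block: centre of the slot's floor at the front face, 20 mm above the worktop; axes as the block's (x into the slot). Each slot is 42 mm wide, 7 mm high, 74 mm deep; neighbours are 60 mm apart
- scraper0: loose flat scraper: steel blade 36 mm wide, 3 thick, from x = 0 to x = +70 mm; black handle 16 mm wide, 16 high, from x = -85 mm to 0; both undersides in one plane. Origin: on the underside where handle and blade meet; x points along the blade to its edge, z up. About 70 g, balances in the front half of the handle. May be absent
- scraper0_tip (a point): middle of the blade's front edge of scraper0, 70 mm ahead of its origin, at half thickness (1.5 mm)
- scraper1: loose flat scraper: steel blade 36 mm wide, 3 thick, from x = 0 to x = +70 mm; black handle 16 mm wide, 16 high, from x = -85 mm to 0; both undersides in one plane. Origin: on the underside where handle and blade meet; x points along the blade to its edge, z up. About 70 g, balances in the front half of the handle. May be absent
- scraper1_tip (a point): middle of the blade's front edge of scraper1, 70 mm ahead of its origin, at half thickness (1.5 mm)
- scraper2: loose flat scraper: steel blade 36 mm wide, 3 thick, from x = 0 to x = +70 mm; black handle 16 mm wide, 16 high, from x = -85 mm to 0; both undersides in one plane. Origin: on the underside where handle and blade meet; x points along the blade to its edge, z up. About 70 g, balances in the front half of the handle. May be absent
- scraper2_tip (a point): middle of the blade's front edge of scraper2, 70 mm ahead of its origin, at half thickness (1.5 mm)
- ball0_center (a point): centre of a loose steel grinding ball, 16 mm across, 17 g; in the beaker at the start. May be absent
- ball1_center (a point): centre of a loose steel grinding ball, 16 mm across, 17 g; in the beaker at the start. May be absent
- ball2_center (a point): centre of a loose steel grinding ball, 16 mm across, 17 g; in the beaker at the start. May be absent
- ball3_center (a point): centre of a loose steel grinding ball, 16 mm across, 17 g; in the beaker at the start. May be absent
- ball4_center (a point): centre of a loose steel grinding ball, 16 mm across, 17 g; in the beaker at the start. May be absent
- ball5_center (a point): centre of a loose steel grinding ball, 16 mm across, 17 g; in the beaker at the start. May be absent
- amber_jar: bystander: loose amber jar with black cap, 52 mm across, 66 mm high; origin: centre of its underside; leave it alone
- pe_jar: bystander: loose white jar with white cap, 60 mm across, 71 mm high; origin: centre of its underside; leave it alone
There are look-alikes about, which are no part of the job. Leave any pink look-alike of the scraper0 alone.

How it is judged (in metres and radians):
On the way, in this order (a step that is already met when the one before it is completed fails the run):
1. the lid is off and lies flat on the worktop, clear of the jar (horizontal distance between lid and jar above 0.09 m and ((angle between lid's own z axis and vertical below 0.1 rad and height (world z) of lid below 0.008 m) or (angle between lid's own z axis and vertical above 3.04 rad and height (world z) of lid below 0.044 m))), for 0.2 s.
2. the beaker is tipped by more than 50 degrees above the open jar (angle between beaker's own z axis and vertical above 0.87 rad and horizontal distance between beaker and jar below 0.16 m and height (world z) of beaker above 0.08 m).
3. all balls lie in the jar (horizontal distance between each of ball0_center, ball1_center, ball2_center, ball3_center, ball4_center, ball5_center and jar below 0.03 m and height (world z) of ball0_center between 0.03 and 0.095 m and height (world z) of ball1_center between 0.03 and 0.095 m and height (world z) of ball2_center between 0.03 and 0.095 m and height (world z) of ball3_center between 0.03 and 0.095 m and height (world z) of ball4_center between 0.03 and 0.095 m and height (world z) of ball5_center between 0.03 and 0.095 m), for 0.2 s.
At the end, for the whole second after the job is handed in: Lid flat on the worktop, over 90 mm from the jar's axis; every ball inside the jar; beaker upright on the worktop, over 80 mm from the jar's axis; every scraper right side up in a slot, its edge at least 55 mm behind the block's front, square within 0.2 rad; all at rest (all of step 1 and all of step 3 and linear speed of each of lid, beaker, scraper0, scraper1, scraper2 below 0.02 m/s and height (world z) of beaker below 0.008 m and angle between beaker's own z axis and vertical below 0.1 rad and horizontal distance between beaker and jar above 0.08 m and ((x of scraper0_tip in the frame of slot0 above 0.055 m and y of scraper0_tip in the frame of slot0 between -0.012 and 0.012 m and z of scraper0_tip in the frame of slot0 between -0.005 and 0.012 m) or (x of scraper0_tip in the frame of slot1 above 0.055 m and y of scraper0_tip in the frame of slot1 between -0.012 and 0.012 m and z of scraper0_tip in the frame of slot1 between -0.005 and 0.012 m) or (x of scraper0_tip in the frame of slot2 above 0.055 m and y of scraper0_tip in the frame of slot2 between -0.012 and 0.012 m and z of scraper0_tip in the frame of slot2 between -0.005 and 0.012 m)) and angle between the x axis of each of scraper0, scraper1, scraper2 and the x axis of block, either way round below 0.2 rad and angle between each of scraper0, scraper1, scraper2's own z axis and vertical below 0.25 rad and ((x of scraper1_tip in the frame of slot0 above 0.055 m and y of scraper1_tip in the frame of slot0 between -0.012 and 0.012 m and z of scraper1_tip in the frame of slot0 between -0.005 and 0.012 m) or (x of scraper1_tip in the frame of slot1 above 0.055 m and y of scraper1_tip in the frame of slot1 between -0.012 and 0.012 m and z of scraper1_tip in the frame of slot1 between -0.005 and 0.012 m) or (x of scraper1_tip in the frame of slot2 above 0.055 m and y of scraper1_tip in the frame of slot2 between -0.012 and 0.012 m and z of scraper1_tip in the frame of slot2 between -0.005 and 0.012 m)) and ((x of scraper2_tip in the frame of slot0 above 0.055 m and y of scraper2_tip in the frame of slot0 between -0.012 and 0.012 m and z of scraper2_tip in the frame of slot0 between -0.005 and 0.012 m) or (x of scraper2_tip in the frame of slot1 above 0.055 m and y of scraper2_tip in the frame of slot1 between -0.012 and 0.012 m and z of scraper2_tip in the frame of slot1 between -0.005 and 0.012 m) or (x of scraper2_tip in the frame of slot2 above 0.055 m and y of scraper2_tip in the frame of slot2 between -0.012 and 0.012 m and z of scraper2_tip in the frame of slot2 between -0.005 and 0.012 m))); the robot touches nothing.
It fails at once if the amber jar is moved by more than 30 mm (distance of amber_jar from where it was at the start of the episode above 0.03 m).
It fails at once if the white jar is moved by more than 30 mm (distance of pe_jar from where it was at the start of the episode above 0.03 m).
Of ball0, ball1, ball2, ball3, ball4, ball5 only 4 to 6 are there at a start; the rules pass over those that are not, and their reading is None.
Of scraper0, scraper1, scraper2 only 1 to 3 are there at a start; the rules pass over those that are not, and their reading is None.
At some moment in a run one of scraper0, scraper1, scraper2 may be knocked a few centimetres aside while the robot is not near it.
It also fails if it takes over 210 s, if anything falls off the work surface, if the arm or the gripper's body presses on something with over 40 N, if the wrist force passes 120 N, or if a joint passes its speed limit or range.

## Working session

There is one attempt and no reset: what is moved stays moved. The work goes in short steps, Python scripts to look and compute and a tool call to move; the robot and the scene stay as the last step left them, time stands still between calls to the robot, and variables do not carry over. Pictures are saved under pics/ and viewed, at most 14 in all, crops included, and the job is handed in when it is done.

Besides the shell and the picture viewer there is one more tool, called after "Call:" as name([rows], argument=value, ...), one row to a line, values as JSON. step_arm: Moves the arm, as the interface text tells. Its arguments: {"type":"object","properties":{"plan":{"type":"array","items":{"type":"array","items":{"type":"array","items":{"type":"number"}}}},"newtons":{"type":"number"}},"required":["plan"]}

```bash
mkdir -p pics; cat > h.py <<'E'
import numpy as np,cv2
from cell import state,camera,camera_model,hand_in,tip_reach
def snap(n,f):
    s=state(); im=camera(n); cv2.imwrite('pics/'+f+'.png',im[:,:,::-1]); np.savez('pics/'+f+'.npz',im=im,p=s['ee_pos'],R=s['tcp_rot']); return im,s
def cam(n,s=None):
    m=camera_model(n)
    if n=='wrist':
        T=np.eye(4);T[:3,:3]=np.array(s['tcp_rot']).reshape(3,3);T[:3,3]=s['ee_pos']; C=T@np.array(m['T_tool_cam'])
    else: C=np.linalg.inv(np.array(m['view']))
    return m,C
def ray(n,u,v,s=None):
    m,C=cam(n,s); xd,yd=(u-m['cx'])/m['fx'],(v-m['cy'])/m['fy']; x,y=xd,yd
    for _ in range(20):
        f=1+m['k1']*(x*x+y*y); x,y=xd/f,yd/f
    return C[:3,3],C[:3,:3]@np.array([x,y,1.])
def plane(n,u,v,z,s=None):
    o,d=ray(n,u,v,s); return o+d*(z-o[2])/d[2]
def proj(n,P,s=None):
    m,C=cam(n,s); p=np.linalg.inv(C)@np.append(P,1); x,y=p[0]/p[2],p[1]/p[2]; f=1+m['k1']*(x*x+y*y)
    return np.array([m['cx']+m['fx']*x*f,m['cy']+m['fy']*y*f])
E
python3 - <<'E'
from h import *
np.set_printoptions(precision=3,suppress=True)
for n in('top','side','wrist'):
    im,s=snap(n,n+'0')
    m,C=cam(n,s);print(n,m['fx'],m['k1'],C[:3,3],C[:3,2])
print(tip_reach if not callable(tip_reach) else tip_reach()); print(s)
print(camera_model('wrist')['T_tool_cam'])
E
```

```text
top 483.3744576473292 -0.13517224135830183 [-0.28   0.08   1.599] [ 0.476 -0.095 -0.874]
side 482.8789408231622 -0.09464341373921246 [ 0.208 -1.195  0.88 ] [ 0.229  0.781 -0.581]
wrist 334.7947873283151 -0.07334337949474962 [0.095 0.571 0.374] [ 0.262 -0.078 -0.962]
0.022
{'t': 0.1, 'joint_pos': array([69.528, 17.618, 86.376, -0.001, 76.11 , -4.21 ]), 'qvel': array([ 0.003, -0.084, -0.102, -0.052,  0.019,  0.077]), 'tau': array([ -0.001, -45.852, -25.261,  -0.   ,   0.006,   0.   ]), 'ee_pos': array([0.161, 0.551, 0.252]), 'tcp_rot': array([[-0.96 ,  0.28 , -0.001],
       [ 0.28 ,  0.96 , -0.002],
       [ 0.   , -0.002, -1.   ]]), 'contact_force': array([0.977, 0.002, 0.541]), 'moment': array([-0.07 , -0.036,  0.021]), 'finger_force': 0.0, 'gripper_width': 0.08526490384334712}
[[-0.    -0.962 -0.274  0.069]
 [ 1.    -0.     0.     0.   ]
 [-0.    -0.274  0.962 -0.122]
 [ 0.     0.     0.     1.   ]]
```

View pics/top0.png

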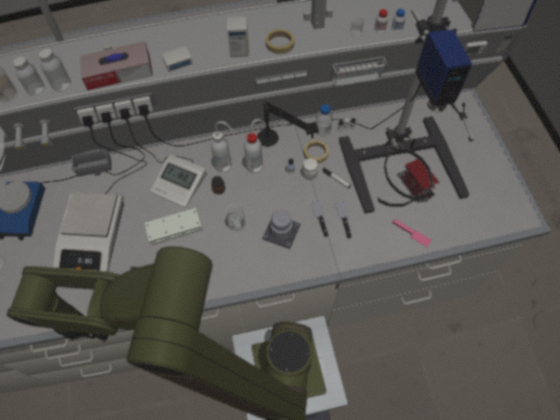

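View pics/side0.png

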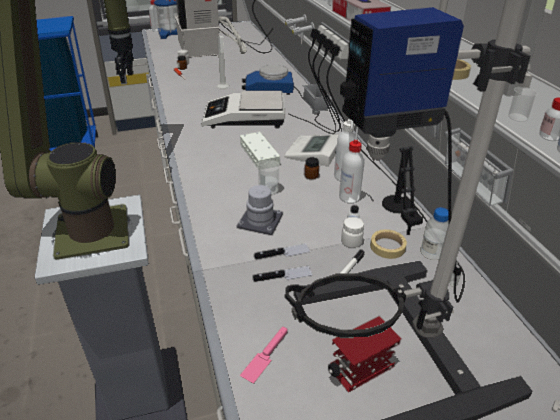

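Top: block ~(173,226), beaker (236,218), jar (281,225), two scrapers (321,218) and (344,218), pink look-alike (411,233), amber jar (218,185), white jar (310,168). Enlarging for pixel precision.

```bash
python3 - <<'E'
from h import *
a=cv2.imread('pics/top0.png')[155:255,135:365]; b=cv2.imread('pics/side0.png')[120:290,225:375]
cv2.imwrite('pics/ca.png',cv2.resize(a,None,fx=3.45,fy=3.45,interpolation=cv2.INTER_CUBIC)); cv2.imwrite('pics/cb.png',cv2.resize(b,None,fx=3.5,fy=3.5,interpolation=cv2.INTER_CUBIC))
E
```

```text
(no output)
```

View pics/ca.png

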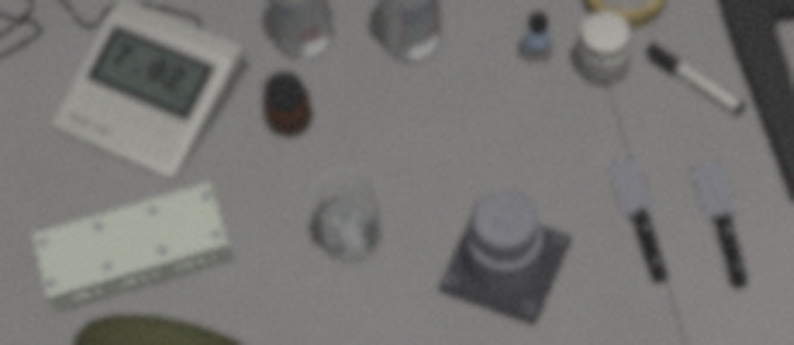

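View pics/cb.png

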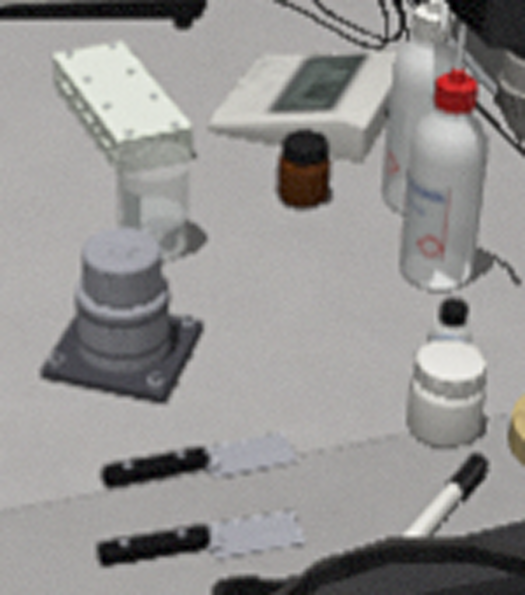

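Two black-handled scrapers are visible: top crop (640,215) and (722,222). The jar's lid top is at (505,215), the block's top corners at (33,235), (210,183), (230,248), (55,300), and the beaker at (347,225). Computing poses now.

```bash
python3 - <<'E'
from h import *
np.set_printoptions(precision=4,suppress=True)
T=lambda u,v,z:plane('top',135+u/3.45,155+v/3.45,z)
S=lambda u,v,z:plane('side',225+u/3.5,120+v/3.5,z)
print('lid top',T(505,213,.11),'side',S(122,250,.11))
print('plate T',[T(*c,.012) for c in((572,236),(535,322),(441,287))]); print('plate S',[S(*c,.012) for c in((203,320),(165,400),(42,372))])
print('block T',[T(*c,.041) for c in((33,235),(210,183),(230,248),(52,298))])
print('block S',[S(*c,.041) for c in((52,58),(118,42),(192,122),(118,150))])
print('beaker T base',T(350,235,.02),'S',S(153,240,.0), S(158,158,.094))
print('amber',T(288,88,.066),S(305,145,.066),'pe',T(606,33,.071),S(450,360,.071))
for h in (((659,277),(638,213),(628,160)),((740,283),(718,217),(708,165))): print('scrT',[T(*c,z) for c,z in zip(h,(.008,.008,.002))])
for h in (((103,475),(208,458),(297,448)),((98,553),(208,538),(302,527))): print('scrS',[S(*c,z) for c,z in zip(h,(.008,.008,.002))])
E
```

```text
lid top [ 0.4896 -0.0896  0.11  ] side [ 0.4863 -0.0934  0.11  ]
plate T [array([ 0.4973, -0.1644,  0.012 ]), array([ 0.4082, -0.103 ,  0.012 ]), array([ 0.4692, -0.0157,  0.012 ])]
plate S [array([ 0.5614, -0.0767,  0.012 ]), array([ 0.4999, -0.1724,  0.012 ]), array([ 0.412, -0.109,  0.012])]
block T [array([0.6098, 0.398 , 0.041 ]), array([0.6306, 0.2035, 0.041 ]), array([0.5483, 0.1934, 0.041 ]), array([0.5313, 0.3847, 0.041 ])]
block S [array([0.5325, 0.3769, 0.041 ]), array([0.6091, 0.3932, 0.041 ]), array([0.636 , 0.2053, 0.041 ]), array([0.5515, 0.1731, 0.041 ])]
beaker T base [0.5466 0.0671 0.02  ] S [0.5582 0.072  0.    ] [0.5608 0.0631 0.094 ]
amber [0.7146 0.102  0.066 ] [0.7134 0.0927 0.066 ] pe [ 0.7041 -0.252   0.071 ] [ 0.7076 -0.2564  0.071 ]
scrT [array([ 0.4316, -0.2432,  0.008 ]), array([ 0.5105, -0.2412,  0.008 ]), array([ 0.5799, -0.2487,  0.002 ])]
scrT [array([ 0.4057, -0.325 ,  0.008 ]), array([ 0.4867, -0.3243,  0.008 ]), array([ 0.5542, -0.3331,  0.002 ])]
scrS [array([ 0.4301, -0.2423,  0.008 ]), array([ 0.5138, -0.2457,  0.008 ]), array([ 0.5872, -0.2474,  0.002 ])]
scrS [array([ 0.4055, -0.324 ,  0.008 ]), array([ 0.4874, -0.3312,  0.008 ]), array([ 0.5605, -0.3337,  0.002 ])]
```

Poses: jar ≈(.486,-.092), beaker ≈(.557,.069), block ≈(.58,.295) with yaw ≈0.1 rad, scrapers at y≈-.245 and -.33. Moving to look at the block from closer.

Call:
step_arm([
  [[32,-22,4,-0.107,0],[32,-22,4,-0.107,0],[32,-22,4,-0.107,0],[32,-22,4,-0.107,0],[32,-22,4,-0.107,0],[32,-22,4,-0.107,0],[32,-22,4,-0.107,0],[32,-22,4,-0.107,0],[32,-22,4,-0.107,0],[32,-22,4,-0.107,0],[32,-22,4,-0.107,0],[32,-22,4,-0.107,0]],
])

```text
t: 1.15
ee_pos: [0.5462, 0.2865, 0.3012]
tcp_rot: [[0.003, 1.0, -0.001], [1.0, -0.003, -0.0], [-0.0, -0.001, -1.0]]
contact_force: [1.1, 0.5, 0.5]
gripper_width: 0.0855
finger_force: 0.0
```

Call:
step_arm([
  [[0,0,0,0,0],[0,0,0,0,0]],
])

```text
t: 1.32
ee_pos: [0.5468, 0.2863, 0.3007]
tcp_rot: [[0.0, 1.0, -0.0], [1.0, -0.0, -0.0], [-0.0, -0.0, -1.0]]
contact_force: [-0.6, -0.2, -0.4]
gripper_width: 0.0853
finger_force: 0.0
```

```bash
python3 - <<'E'
from h import *
im,s=snap('wrist','w1'); snap('side','s1'); print(s['ee_pos'],s['tcp_rot'],s['joint_pos'])
E
```

```text
[0.54678694 0.28632143 0.3007079 ] [[ 3.27485582e-04  9.99999830e-01 -4.82457423e-04]
 [ 9.99999908e-01 -3.27618950e-04 -2.76382471e-04]
 [-2.76540486e-04 -4.82366867e-04 -9.99999845e-01]] [ 2.37199692e+01  1.92588098e+01  7.68072709e+01 -3.39685013e-03
  8.39655970e+01  2.37390946e+01]
```

Call:
step_arm([
  [[-5,-32,-4,0,0],[-5,-32,-4,0,0],[-5,-32,-4,0,0],[-5,-32,-4,0,0],[-5,-32,-4,0,0],[-5,-32,-4,0,0],[-5,-32,-4,0,0],[-5,-32,-4,0,0],[-5,-32,-4,0,0],[-5,-32,-4,0,0],[0,0,0,0,0],[0,0,0,0,0]],
])

```text
t: 2.42
ee_pos: [0.4938, -0.0319, 0.2611]
tcp_rot: [[-0.002, 1.0, -0.001], [1.0, 0.002, 0.001], [0.001, -0.001, -1.0]]
contact_force: [1.0, 1.0, 0.7]
gripper_width: 0.0852
finger_force: 0.0
```

```bash
python3 - <<'E'
from h import *
im,s=snap('wrist','w2'); print(s['ee_pos'],s['tcp_rot'],s['joint_pos'])
a=cv2.imread('pics/w1.png');b=cv2.imread('pics/w2.png')
cv2.imwrite('pics/w12.png',cv2.resize(np.hstack([a,b]),(800,300)))
E
```

```text
[ 0.49377418 -0.03186163  0.26108064] [[-2.02823892e-03  9.99997389e-01 -1.05318149e-03]
 [ 9.99997697e-01  2.02897612e-03  6.99379777e-04]
 [ 7.01514831e-04 -1.05176055e-03 -9.99999201e-01]] [-8.60617628e+00  1.08172327e+01  9.47400274e+01  3.17437575e-02
  7.45084020e+01 -8.73090325e+00]
```

View pics/w12.png

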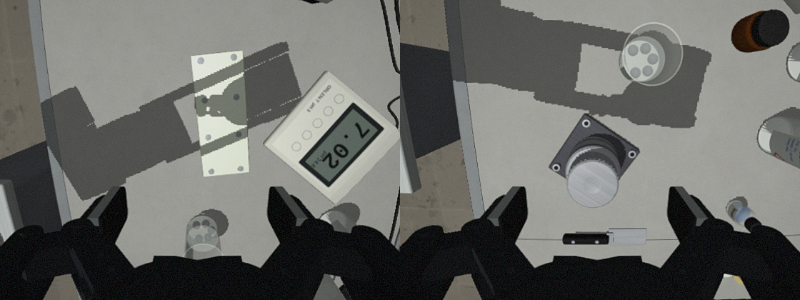

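w1 (left) shows the block's top face, with corners ~(191,54), (243,51), (249,172), (205,177). w2 (right) shows the lid top at (192,178), the beaker rim at (252,54), a plate corner at (186,113), and scraper0 at (205,238).

```bash
python3 - <<'E'
from h import *
np.set_printoptions(precision=4,suppress=True)
def ld(f):
    d=np.load('pics/'+f+'.npz'); return d['im'],dict(ee_pos=d['p'],tcp_rot=d['R'])
im,s=ld('w1'); h=cv2.cvtColor(im,cv2.COLOR_RGB2HSV)
r=im.astype(int); print(r[240,310],r[140,180],r[150,300])
P=lambda u,v,z:plane('wrist',u*1.4,v*1.4,z,s)
for c in ((191,54),(243,51),(249,172),(205,177)): print('blk',P(*c,.041))
m=((r[:,:,1]-r[:,:,2])>5)&(r[:,:,1]>=r[:,:,0]); m=cv2.morphologyEx(m.astype(np.uint8),cv2.MORPH_CLOSE,np.ones((7,7)))
n,l,st,ce=cv2.connectedComponentsWithStats(m); i=l[200,310]; print(i,st[i],ce[i])
if i:
    cs,_=cv2.findContours((l==i).astype(np.uint8),0,2); b=cv2.boxPoints(cv2.minAreaRect(max(cs,key=cv2.contourArea)))
    q=[plane('wrist',*c,.041,s) for c in b]; print(b,q,np.mean(q,0))
im,s=ld('w2'); g=cv2.cvtColor(im,cv2.COLOR_RGB2GRAY)
c=cv2.HoughCircles(cv2.GaussianBlur(g,(5,5),0),cv2.HOUGH_GRADIENT,1,60,param1=80,param2=25,minRadius=25,maxRadius=55); print(c)
for z,u,v in((.11,192,178),(.094,252,54),(.003,242,61),(.012,186,113),(.012,241,150),(.012,149,166)): print(z,P(u,v,z))
print('scr',[P(*c) for c in((162,239,.008),(207,238,.008),(246,236,.003))])
E
```

```text
[219 225 208] [153 152 145] [114 116 108]
blk [0.5378 0.3951 0.041 ]
blk [0.6161 0.3998 0.041 ]
blk [0.6357 0.2052 0.041 ]
blk [0.5604 0.1962 0.041 ]
4 [     0      0    560    420 201329] [310.6291 208.1506]
[[ -0.   0.]
 [559.   0.]
 [559. 419.]
 [  0. 419.]] [array([0.2446, 0.4841, 0.041 ]), array([0.8582, 0.4846, 0.041 ]), array([ 1.0123, -0.1141,  0.041 ]), array([ 0.095, -0.112,  0.041])] [0.5525 0.1856 0.041 ]
[[[354.5  73.5  43. ]
  [270.5 245.5  41.9]
  [518.5  37.5  26. ]
  [527.5 192.5  28.4]]]
0.11 [ 0.4876 -0.0778  0.11  ]
0.094 [0.5565 0.068  0.094 ]
0.003 [0.5615 0.0674 0.003 ]
0.012 [ 0.4765 -0.0107  0.012 ]
0.012 [ 0.5649 -0.0702  0.012 ]
0.012 [ 0.4144 -0.098   0.012 ]
scr [array([ 0.4291, -0.2432,  0.008 ]), array([ 0.5124, -0.2405,  0.008 ]), array([ 0.5855, -0.2402,  0.003 ])]
```

Call:
step_arm([
  [[-2,-25,-25,0,0],[-2,-25,-25,0,0],[0,0,0,0,0],[0,0,0,0,0]],
])

```text
t: 2.8
ee_pos: [0.4901, -0.0805, 0.2101]
tcp_rot: [[-0.004, 1.0, -0.003], [1.0, 0.004, 0.002], [0.002, -0.003, -1.0]]
contact_force: [0.6, 0.7, -1.4]
gripper_width: 0.0855
finger_force: 0.0
```

```bash
python3 - <<'E'
from h import *
np.set_printoptions(precision=4,suppress=True)
im,s=snap('wrist','w3'); print(s['ee_pos'])
for p in ((.487,-.09,.11),(.487,-.08,.11),(.487,-.09,.0)): print(proj('wrist',np.array(p),s))
E
```

```text
[ 0.4901 -0.0805  0.2101]
[271.5825 229.6389]
[271.5795 216.0267]
[273.2737 193.5163]
```

View pics/w3.png

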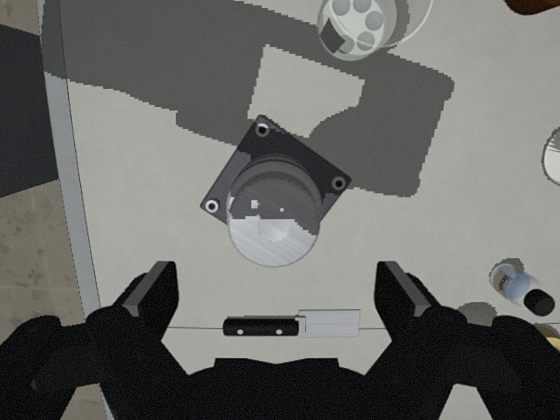

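Lid top: ellipse x 228–321, bottom edge at row 267, so its centre is ≈(274.5,221), giving jar ≈(.489,-.0855). Five balls are seen in the beaker. Descending and gripping.

Call:
step_arm([
  [[-1,-5,-27,0,0],[0,0,-27,0,0],[0,0,-27,0,0],[0,0,-27,0,0],[0,0,0,0,0],[0,0,0,0,1],[0,0,0,0,1],[0,0,0,0,1],[0,0,0,0,1],[0,0,0,0,1],[0,0,0,0,1]],
], newtons=40)

```text
t: 3.77
ee_pos: [0.4887, -0.0859, 0.105]
tcp_rot: [[-0.003, 1.0, -0.002], [1.0, 0.003, 0.001], [0.001, -0.002, -1.0]]
contact_force: [-4.8, 2.5, 1.1]
gripper_width: 0.065
finger_force: 44.8
```

```bash
python3 -c "
from h import *
print(state())"
```

```text
{'t': 3.7667, 'joint_pos': array([-1.48648547e+01,  2.10650710e+01,  1.06662683e+02,  3.73971164e-02,
        5.23840218e+01, -1.50832955e+01]), 'qvel': array([-0.05479086, -0.06271245, -0.09637697, -0.00718623, -0.15840602,
       -0.02473974]), 'tau': array([-5.24031445e-01, -4.18890774e+01, -2.09985816e+01, -1.91922546e-01,
       -2.01438680e+00, -3.82689096e-02]), 'ee_pos': array([ 0.48869625, -0.08586311,  0.10500589]), 'tcp_rot': array([[-0.00341273,  0.99999264, -0.00175283],
       [ 0.99999367,  0.00341449,  0.00100016],
       [ 0.00100614, -0.0017494 , -0.99999796]]), 'contact_force': array([-4.84857668,  2.5370615 ,  1.08336667]), 'moment': array([ 0.36214589,  0.94147024, -0.07279785]), 'finger_force': 44.84030278399587, 'gripper_width': 0.06502245699304696}
```

Call:
step_arm([
  [[0,0,0,0,0],[0,0,0,0,0],[0,0,0,0,0],[0,0,0,-0.124,0],[0,0,0,-0.124,0],[0,0,0,-0.124,0],[0,0,0,-0.124,0],[0,0,0,-0.124,0],[0,0,0,-0.124,0],[0,0,0,-0.124,0],[0,0,0,-0.124,0],[0,0,0,-0.124,0]],
])

```text
t: 4.77
ee_pos: [0.4914, -0.0873, 0.1042]
tcp_rot: [[0.9, 0.436, 0.003], [0.436, -0.9, -0.001], [0.002, 0.002, -1.0]]
contact_force: [0.1, 0.2, 0.1]
gripper_width: 0.0852
finger_force: 0.0
```

Call:
step_arm([
  [[0,0,0,-0.124,0],[0,0,0,-0.124,0],[0,0,0,-0.124,0],[0,0,0,-0.124,0],[0,0,0,-0.124,0],[0,0,0,-0.124,0],[0,0,0,-0.124,0],[0,0,0,-0.124,0],[0,0,0,-0.124,0],[0,0,0,-0.124,0],[0,0,0,-0.124,0],[0,0,0,-0.124,0]],
])

```text
t: 5.77
ee_pos: [0.4914, -0.0873, 0.1042]
tcp_rot: [[0.509, -0.861, 0.003], [-0.861, -0.509, -0.001], [0.002, -0.002, -1.0]]
contact_force: [-0.7, -0.1, -0.5]
gripper_width: 0.0855
finger_force: 0.0
```

Call:
step_arm([
  [[0,0,0,-0.124,0],[0,0,0,0,0],[0,0,0,0,1],[0,0,0,0,1],[0,0,0,0,1],[0,0,0,0,1],[0,0,0,0,1]],
])

```text
t: 6.35
ee_pos: [0.4891, -0.0877, 0.1041]
tcp_rot: [[0.408, -0.913, -0.002], [-0.913, -0.408, -0.002], [0.001, 0.002, -1.0]]
contact_force: [-3.8, -2.2, 7.7]
gripper_width: 0.065
finger_force: 42.6
```

```bash
python3 -c "
from h import *
s=state();print(s['joint_pos'],s['contact_force'],s['moment'],s['gripper_width'])"
```

```text
[-1.49659805e+01  2.11715896e+01  1.06663468e+02 -1.34237284e-01
  5.22288312e+01  1.41035472e+02] [-3.84793486 -2.24507196  7.68910719] [-0.54849672  0.78820078 -0.01153467] 0.06495861278016617
```

Call:
step_arm([
  [[-2,0,0.138,0.124,1],[0,0,0.138,0.124,1],[0,0,0.138,0.124,1],[0,0,0.138,0.124,1],[0,0,0.138,0.124,1],[0,0,0.138,0.124,1],[0,0,0.138,0.124,1],[0,0,0.138,0.124,1],[0,0,0.138,0.124,1],[0,0,0.138,0.124,1],[0,0,0.138,0.124,1],[0,0,0.138,0.124,1]],
])

```text
t: 7.35
ee_pos: [0.4885, -0.0871, 0.105]
tcp_rot: [[0.942, 0.336, 0.001], [0.336, -0.942, -0.0], [0.001, 0.0, -1.0]]
contact_force: [1.3, 0.5, -1.6]
gripper_width: 0.0651
finger_force: 44.6
```

Call:
step_arm([
  [[0,0,0.138,0.124,1],[0,0,0.138,0.124,1],[0,0,0.138,0.124,1],[0,0,0.138,0.124,1],[0,0,0.138,0.124,1],[0,0,0.138,0.124,1],[0,0,0.138,0.124,1],[0,0,0.138,0.124,1],[0,0,0.138,0.124,1],[0,0,0.138,0.124,1],[0,0,0.138,0.124,1],[0,0,0.138,0.124,1]],
])

```text
t: 8.35
ee_pos: [0.4878, -0.0865, 0.1065]
tcp_rot: [[-0.257, 0.966, -0.001], [0.966, 0.257, 0.001], [0.001, -0.0, -1.0]]
contact_force: [-0.0, 1.7, -1.0]
gripper_width: 0.0649
finger_force: 44.8
```

Call:
step_arm([
  [[0,0,0.138,0.124,1],[0,0,0.138,0.124,1],[0,0,0.138,0.124,1],[0,0,0.138,0.124,1],[0,0,0.138,0.124,1],[0,0,0.138,0.124,1],[0,0,0.138,0.124,1],[0,0,0.138,0.124,1],[0,0,0.138,0.124,1],[0,0,0.138,0.124,1],[0,0,0.138,0.124,1],[0,0,0.138,0.124,1]],
])

```text
t: 9.35
ee_pos: [0.4874, -0.0865, 0.1081]
tcp_rot: [[-0.984, -0.176, -0.001], [-0.176, 0.984, 0.001], [0.001, 0.001, -1.0]]
contact_force: [-1.5, 0.8, -0.7]
gripper_width: 0.0651
finger_force: 44.8
```

Call:
step_arm([
  [[0,0,0.138,0.124,1],[0,0,0.138,0.124,1],[0,0,0.138,0.124,1],[0,0,0.138,0.124,1],[0,0,0,0,1]],
])

```text
t: 9.77
ee_pos: [0.4874, -0.087, 0.1086]
tcp_rot: [[-0.784, -0.621, -0.001], [-0.621, 0.784, -0.0], [0.001, 0.001, -1.0]]
contact_force: [-1.5, -1.1, -1.7]
gripper_width: 0.0651
finger_force: 44.8
```

```bash
python3 -c "
from h import *
s=state();print(s['joint_pos'],s['contact_force'],s['moment'],s['gripper_width'])
snap('wrist','w4')"
```

```text
[-1.49913487e+01  2.06855050e+01  1.06584631e+02 -2.37630908e-02
  5.27988843e+01 -1.43357553e+02] [-1.50794782 -1.14569202 -1.68203889] [-0.20719343  0.25637318  0.03096184] 0.0651276932720541
```

View pics/w4.png

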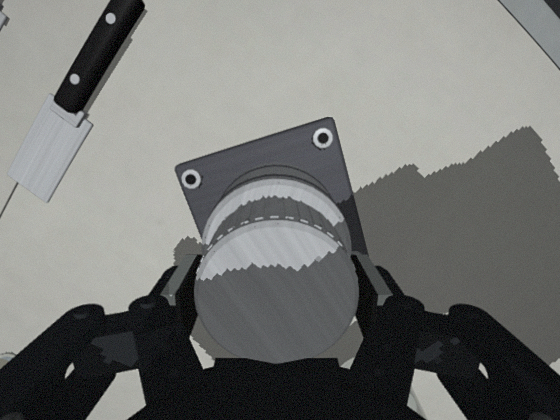

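Lid held centred (276,290). First stroke done; return and second stroke.

Call:
step_arm([
  [[0,0,0,0,0],[0,0,0,0,0],[0,0,0,0,0],[0,0,0,-0.124,0],[0,0,0,-0.124,0],[0,0,0,-0.124,0],[0,0,0,-0.124,0],[0,0,0,-0.124,0],[0,0,0,-0.124,0],[0,0,0,-0.124,0],[0,0,0,-0.124,0],[0,0,0,-0.124,0]],
])

```text
t: 10.82
ee_pos: [0.4886, -0.0871, 0.1091]
tcp_rot: [[-0.897, 0.443, 0.001], [0.443, 0.897, -0.0], [-0.001, 0.0, -1.0]]
contact_force: [0.3, 1.4, -0.3]
gripper_width: 0.0857
finger_force: 0.0
```

Call:
step_arm([
  [[0,0,0,-0.124,0],[0,0,0,-0.124,0],[0,0,0,-0.124,0],[0,0,0,-0.124,0],[0,0,0,-0.124,0],[0,0,0,-0.124,0],[0,0,0,-0.124,0],[0,0,0,-0.124,0],[0,0,0,-0.124,0],[0,0,0,-0.124,0],[0,0,0,-0.124,0],[0,0,0,-0.124,0]],
])

```text
t: 11.82
ee_pos: [0.4885, -0.0871, 0.1091]
tcp_rot: [[0.367, 0.93, 0.001], [0.93, -0.367, -0.0], [0.0, 0.001, -1.0]]
contact_force: [0.4, 0.1, -0.8]
gripper_width: 0.0854
finger_force: 0.0
```

Call:
step_arm([
  [[0,0,0,-0.124,0],[0,0,0,-0.124,0],[0,0,0,-0.124,0],[0,0,0,-0.124,0],[0,0,0,-0.124,0],[0,0,0,-0.124,0],[0,0,0,-0.124,0],[0,0,0,-0.124,0],[0,0,0,-0.124,0],[0,0,0,-0.124,0],[0,0,0,-0.124,0],[0,0,0,-0.124,0]],
])

```text
t: 12.82
ee_pos: [0.4885, -0.0871, 0.1091]
tcp_rot: [[0.957, -0.289, 0.001], [-0.289, -0.957, -0.0], [0.001, -0.0, -1.0]]
contact_force: [0.5, -0.7, 0.1]
gripper_width: 0.0855
finger_force: 0.0
```

Call:
step_arm([
  [[0,0,0,-0.124,0],[0,0,0,-0.124,0],[0,0,0,-0.124,0],[0,0,0,-0.124,0],[0,0,0,-0.124,0],[0,0,0,-0.124,0],[0,0,0,-0.124,0],[0,0,0,0,1],[0,0,0,0,1],[0,0,0,0,1],[0,0,0,0,1],[0,0,0,0,1]],
])

```text
t: 13.82
ee_pos: [0.4884, -0.0871, 0.1092]
tcp_rot: [[0.406, -0.914, 0.001], [-0.914, -0.406, -0.0], [0.001, -0.001, -1.0]]
contact_force: [-0.2, -0.5, 4.2]
gripper_width: 0.0646
finger_force: 43.5
```

Call:
step_arm([
  [[0,0,0.138,0.124,1],[0,0,0.138,0.124,1],[0,0,0.138,0.124,1],[0,0,0.138,0.124,1],[0,0,0.138,0.124,1],[0,0,0.138,0.124,1],[0,0,0.138,0.124,1],[0,0,0.138,0.124,1],[0,0,0.138,0.124,1],[0,0,0.138,0.124,1],[0,0,0.138,0.124,1],[0,0,0.138,0.124,1]],
])

```text
t: 14.82
ee_pos: [0.4884, -0.0867, 0.1108]
tcp_rot: [[0.943, 0.333, 0.001], [0.333, -0.943, 0.001], [0.001, -0.0, -1.0]]
contact_force: [0.2, 2.9, 4.3]
gripper_width: 0.0649
finger_force: 44.0
```

Call:
step_arm([
  [[0,0,0.138,0.124,1],[0,0,0.138,0.124,1],[0,0,0.138,0.124,1],[0,0,0.138,0.124,1],[0,0,0.138,0.124,1],[0,0,0.138,0.124,1],[0,0,0.138,0.124,1],[0,0,0.138,0.124,1],[0,0,0.138,0.124,1],[0,0,0.138,0.124,1],[0,0,0.138,0.124,1],[0,0,0.138,0.124,1]],
])

```text
t: 15.82
ee_pos: [0.4879, -0.0866, 0.1124]
tcp_rot: [[-0.254, 0.967, -0.0], [0.967, 0.254, 0.001], [0.001, 0.0, -1.0]]
contact_force: [-0.8, 1.5, 6.0]
gripper_width: 0.0651
finger_force: 44.2
```

Call:
step_arm([
  [[0,0,0.138,0.124,1],[0,0,0.138,0.124,1],[0,0,0.138,0.124,1],[0,0,0.138,0.124,1],[0,0,0.138,0.124,1],[0,0,0.138,0.124,1],[0,0,0.138,0.124,1],[0,0,0.138,0.124,1],[0,0,0.138,0.124,1],[0,0,0.138,0.124,1],[0,0,0.138,0.124,1],[0,0,0.138,0.124,1]],
])

```text
t: 16.82
ee_pos: [0.4879, -0.0869, 0.1141]
tcp_rot: [[-0.985, -0.174, 0.0], [-0.174, 0.985, 0.0], [-0.0, 0.0, -1.0]]
contact_force: [-1.1, -0.2, 4.4]
gripper_width: 0.0646
finger_force: 44.2
```

Call:
step_arm([
  [[0,0,0.138,0.124,1],[0,0,0.138,0.124,1],[0,0,0.138,0.124,1],[0,0,0.138,0.124,1],[0,0,0,0,1]],
])

```text
t: 17.23
ee_pos: [0.488, -0.087, 0.1147]
tcp_rot: [[-0.785, -0.62, 0.0], [-0.62, 0.785, -0.0], [-0.0, -0.0, -1.0]]
contact_force: [-0.5, 0.7, 5.9]
gripper_width: 0.0646
finger_force: 44.2
```

```bash
python3 -c "
from h import *
s=state();print(s['joint_pos'],s['contact_force'],s['moment'],s['gripper_width'])"
```

```text
[-1.49883925e+01  2.02035642e+01  1.06187069e+02  9.03679871e-04
  5.35981634e+01 -1.43278757e+02] [-0.47540472  0.72327547  5.91340031] [0.06897192 0.15429933 0.17820686] 0.0646340116956522
```

Call:
step_arm([
  [[0,0,0,0,0],[0,0,0,0,0],[0,0,0,0,0],[0,0,0,-0.124,0],[0,0,0,-0.124,0],[0,0,0,-0.124,0],[0,0,0,-0.124,0],[0,0,0,-0.124,0],[0,0,0,-0.124,0],[0,0,0,-0.124,0],[0,0,0,-0.124,0],[0,0,0,-0.124,0]],
])

```text
t: 18.23
ee_pos: [0.4879, -0.087, 0.1141]
tcp_rot: [[-0.896, 0.443, -0.0], [0.443, 0.896, 0.0], [0.0, -0.0, -1.0]]
contact_force: [-0.7, -1.7, 0.1]
gripper_width: 0.0855
finger_force: 0.0
```

Call:
step_arm([
  [[0,0,0,-0.124,0],[0,0,0,-0.124,0],[0,0,0,-0.124,0],[0,0,0,-0.124,0],[0,0,0,-0.124,0],[0,0,0,-0.124,0],[0,0,0,-0.124,0],[0,0,0,-0.124,0],[0,0,0,-0.124,0],[0,0,0,-0.124,0],[0,0,0,-0.124,0],[0,0,0,-0.124,0]],
])

```text
t: 19.23
ee_pos: [0.4879, -0.087, 0.1141]
tcp_rot: [[0.368, 0.93, -0.0], [0.93, -0.368, 0.0], [-0.0, -0.0, -1.0]]
contact_force: [0.1, -0.7, 0.5]
gripper_width: 0.0851
finger_force: 0.0
```

Call:
step_arm([
  [[0,0,0,-0.124,0],[0,0,0,-0.124,0],[0,0,0,-0.124,0],[0,0,0,-0.124,0],[0,0,0,-0.124,0],[0,0,0,-0.124,0],[0,0,0,-0.124,0],[0,0,0,-0.124,0],[0,0,0,-0.124,0],[0,0,0,-0.124,0],[0,0,0,-0.124,0],[0,0,0,-0.124,0]],
])

```text
t: 20.23
ee_pos: [0.4879, -0.087, 0.1141]
tcp_rot: [[0.957, -0.29, -0.0], [-0.29, -0.957, 0.0], [-0.0, 0.0, -1.0]]
contact_force: [-0.9, -0.0, 0.5]
gripper_width: 0.0852
finger_force: 0.0
```

Call:
step_arm([
  [[0,0,0,-0.124,0],[0,0,0,-0.124,0],[0,0,0,-0.124,0],[0,0,0,-0.124,0],[0,0,0,-0.124,0],[0,0,0,-0.124,0],[0,0,0,-0.124,0],[0,0,0,0,1],[0,0,0,0,1],[0,0,0,0,1],[0,0,0,0,1],[0,0,0,0,1]],
])

```text
t: 21.23
ee_pos: [0.4876, -0.0872, 0.1145]
tcp_rot: [[0.406, -0.914, -0.001], [-0.914, -0.406, -0.0], [0.0, 0.001, -1.0]]
contact_force: [-2.3, -2.0, 5.1]
gripper_width: 0.0649
finger_force: 43.0
```

Call:
step_arm([
  [[0,0,0.138,0.124,1],[0,0,0.138,0.124,1],[0,0,0.138,0.124,1],[0,0,0.138,0.124,1],[0,0,0.138,0.124,1],[0,0,0.138,0.124,1],[0,0,0.138,0.124,1],[0,0,0.138,0.124,1],[0,0,0.138,0.124,1],[0,0,0.138,0.124,1],[0,0,0.138,0.124,1],[0,0,0.138,0.124,1]],
])

```text
t: 22.23
ee_pos: [0.4885, -0.0864, 0.1162]
tcp_rot: [[0.943, 0.334, 0.001], [0.334, -0.943, 0.001], [0.001, -0.001, -1.0]]
contact_force: [1.2, 1.2, 5.5]
gripper_width: 0.0651
finger_force: 44.5
```

Call:
step_arm([
  [[0,0,0.138,0.124,1],[0,0,0.138,0.124,1],[0,0,0.138,0.124,1],[0,0,0.138,0.124,1],[0,0,0.138,0.124,1],[0,0,0.138,0.124,1],[0,0,0.138,0.124,1],[0,0,0.138,0.124,1],[0,0,0.138,0.124,1],[0,0,0.138,0.124,1],[0,0,0.138,0.124,1],[0,0,0.138,0.124,1]],
])

```text
t: 23.23
ee_pos: [0.4874, -0.0863, 0.1177]
tcp_rot: [[-0.255, 0.967, -0.001], [0.967, 0.255, 0.001], [0.002, -0.001, -1.0]]
contact_force: [-2.2, 0.9, 6.4]
gripper_width: 0.0652
finger_force: 44.8
```

Call:
step_arm([
  [[0,0,0.138,0.124,1],[0,0,0.138,0.124,1],[0,0,0.138,0.124,1],[0,0,0.138,0.124,1],[0,0,0.138,0.124,1],[0,0,0.138,0.124,1],[0,0,0.138,0.124,1],[0,0,0.138,0.124,1],[0,0,0.138,0.124,1],[0,0,0.138,0.124,1],[0,0,0.138,0.124,1],[0,0,0.138,0.124,1]],
])

```text
t: 24.23
ee_pos: [0.4879, -0.0872, 0.1195]
tcp_rot: [[-0.985, -0.174, 0.0], [-0.174, 0.985, -0.0], [0.0, -0.0, -1.0]]
contact_force: [-2.6, -0.9, 4.9]
gripper_width: 0.065
finger_force: 44.5
```

Call:
step_arm([
  [[0,0,0.138,0.124,1],[0,0,0.138,0.124,1],[0,0,0.138,0.124,1],[0,0,0.138,0.124,1],[0,0,0,0,1],[0,0,1,0,1],[0,0,1,0,1],[0,0,0,0,1],[0,0,0,0,1]],
])

```text
t: 24.98
ee_pos: [0.4878, -0.0868, 0.1216]
tcp_rot: [[-0.788, -0.616, -0.001], [-0.616, 0.788, 0.0], [0.0, 0.001, -1.0]]
contact_force: [-0.0, -0.4, -1.2]
gripper_width: 0.0652
finger_force: 44.5
```

```bash
python3 -c "
from h import *
s=state();print(s['joint_pos'],s['contact_force'],s['moment'],s['gripper_width'])"
```

```text
[-1.49830044e+01  1.96582008e+01  1.05727076e+02  1.55445697e-02
  5.46519523e+01 -1.42983287e+02] [-0.04764586 -0.4357671  -1.22660772] [ 0.03179697 -0.0356382  -0.02226712] 0.06516009242292872
```

Lid free (force ≈ -1.2 N). Carry it to (.63,-.10).

Call:
step_arm([
  [[0,0,20,0,1],[0,0,40,0,1],[24,-2,0,-0.124,1],[24,-2,0,-0.124,1],[24,-2,0,-0.124,1],[24,-2,0,-0.124,1],[24,-2,0,-0.124,1],[22,-2,0,-0.124,1],[0,0,-30,-0.124,1],[0,0,-30,-0.124,1],[0,0,-30,-0.124,1],[0,0,-30,-0.124,1]],
])

```text
t: 25.98
ee_pos: [0.6299, -0.0988, 0.0602]
tcp_rot: [[-0.835, 0.55, -0.0], [0.55, 0.835, 0.0], [0.0, 0.0, -1.0]]
contact_force: [0.6, -0.5, -2.5]
gripper_width: 0.0647
finger_force: 48.2
```

Call:
step_arm([
  [[0,0,-12,0,1],[0,0,-10,0,1],[0,0,-3,0,1],[0,0,0,0,1],[0,0,0,0,1]],
])

```text
t: 26.4
ee_pos: [0.6313, -0.0993, 0.0382]
tcp_rot: [[-0.839, 0.544, 0.003], [0.544, 0.839, -0.001], [-0.002, 0.001, -1.0]]
contact_force: [-0.2, 1.2, -0.8]
gripper_width: 0.0647
finger_force: 48.2
```

Call:
step_arm([
  [[0,0,-2,0,1],[0,0,-2,0,1],[0,0,0,0,1],[0,0,0,0,1]],
])

```text
t: 26.73
ee_pos: [0.6302, -0.099, 0.0335]
tcp_rot: [[-0.839, 0.544, 0.001], [0.544, 0.839, -0.0], [-0.001, 0.0, -1.0]]
contact_force: [0.1, 0.0, -1.3]
gripper_width: 0.0649
finger_force: 48.2
```

Call:
step_arm([
  [[0,0,-1.5,0,1],[0,0,-1.5,0,1],[0,0,0,0,1],[0,0,0,0,1]],
])

```text
t: 27.07
ee_pos: [0.6304, -0.0991, 0.0311]
tcp_rot: [[-0.839, 0.544, 0.001], [0.544, 0.839, -0.0], [-0.001, 0.0, -1.0]]
contact_force: [-1.0, 0.4, 5.5]
gripper_width: 0.0649
finger_force: 48.9
```

Call:
step_arm([
  [[0,0,0,0,0],[0,0,0,0,0],[0,0,0,0,0],[0,0,0,0,0],[0,0,30,0,0],[0,0,40,0,0],[0,0,40,0,0],[0,0,40,0,0],[0,0,40,0,0]],
])

```text
t: 27.82
ee_pos: [0.6296, -0.0989, 0.2214]
tcp_rot: [[-0.839, 0.545, -0.001], [0.545, 0.839, 0.0], [0.001, -0.0, -1.0]]
contact_force: [0.4, -0.3, -0.4]
gripper_width: 0.0852
finger_force: 0.0
```

Call:
step_arm([
  [[-9,18,0,-0.124,0],[-9,18,0,-0.124,0],[-9,18,0,-0.124,0],[-9,18,0,-0.124,0],[-9,18,0,-0.124,0],[-9,18,0,-0.124,0],[-9,18,0,-0.124,0],[-6,18,0,-0.124,0],[0,0,0,0,0],[0,0,0,0,0]],
])

```text
t: 28.65
ee_pos: [0.5607, 0.0456, 0.2198]
tcp_rot: [[-0.007, 1.0, -0.0], [1.0, 0.007, -0.0], [-0.0, -0.0, -1.0]]
contact_force: [0.2, 0.6, 1.3]
gripper_width: 0.0853
finger_force: 0.0
```

```bash
python3 - <<'E'
from h import *
np.set_printoptions(precision=4,suppress=True)
im,s=snap('wrist','w5'); print(s['ee_pos']); im2,_=snap('side','s5')
for p in ((.56,.07,.094),(.57,.07,.094),(.56,.08,.094),(.56,.07,.003)): print(proj('wrist',np.array(p),s))
cv2.imwrite('pics/c5.png',np.hstack([cv2.resize(im,(400,300)),cv2.resize(im2[120:300,200:440],(400,300))])[:,:,::-1])
E
```

```text
[0.5607 0.0456 0.2198]
[274.9401 175.103 ]
[288.3007 175.1984]
[275.0242 161.7784]
[275.1963 158.9681]
```

View pics/c5.png

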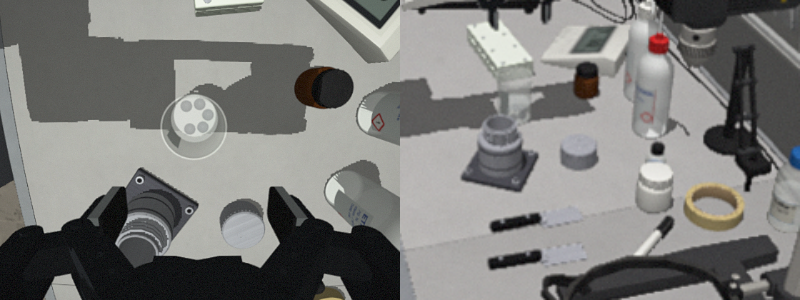

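Lid lies flat (side view, lid at (578,152)). Beaker rim centre at (194,126) on the left picture gives (.558,.068); 5 balls. Descending to grip around the rim.

Call:
step_arm([
  [[-3,11,-30,0,0],[0,11,-30,0,0],[0,0,-30,0,0],[0,0,-30,0,0],[0,0,-8,0,0],[0,0,0,0,0],[0,0,0,0,1],[0,0,0,0,1],[0,0,0,0,1],[0,0,0,0,1],[0,0,0,0,1],[0,0,0,0,1]],
], newtons=25)

```text
t: 29.75
ee_pos: [0.5592, 0.067, 0.0932]
tcp_rot: [[-0.003, 1.0, 0.003], [1.0, 0.003, 0.0], [0.0, 0.003, -1.0]]
contact_force: [-0.4, 0.1, 3.9]
gripper_width: 0.0683
finger_force: 29.2
```

Call:
step_arm([
  [[0,0,10,0,1],[0,0,20,0,1],[0,0,20,0,1],[0,0,24,0,1],[0,0,0,0,1],[0,0,0,0,1],[0,0,0,0,1]],
])

```text
t: 30.33
ee_pos: [0.5573, 0.067, 0.1656]
tcp_rot: [[-0.003, 1.0, -0.001], [1.0, 0.003, 0.0], [0.0, -0.001, -1.0]]
contact_force: [-0.3, 0.1, -1.6]
gripper_width: 0.0683
finger_force: 29.8
```

```bash
python3 - <<'E'
from h import *
im,s=snap('wrist','w6'); im2,_=snap('side','s6'); print(s['moment'])
cv2.imwrite('pics/c6.png',np.hstack([cv2.resize(im,(400,300)),cv2.resize(im2[80:260,200:440],(400,300))])[:,:,::-1])
E
```

```text
[-0.01604446  0.05631416  0.03077148]
```

View pics/c6.png

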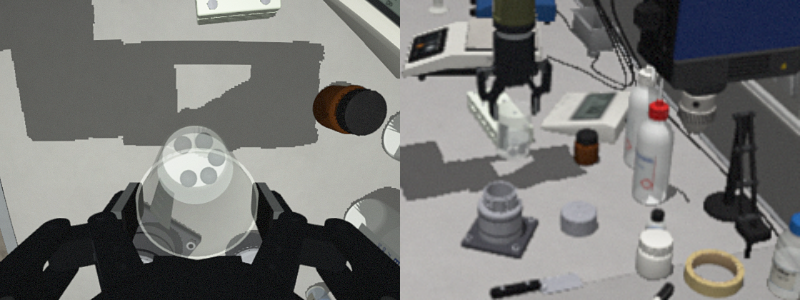

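Beaker held upright at the rim, all 5 balls inside. Approach the jar's neck and begin levering.

Call:
step_arm([
  [[-14,-15,0,0,1],[-14,-15,0,0,1],[-14,-15,0,0,1],[-14,-15,0,0,1],[-13.5,-15,0,0,1],[0,0,0,0,1],[0,-7,0,0,1],[0,-7,0,0,1],[0,-4,0,0,1],[0,-4,0,0,1],[0,-4,-0.5,0,1],[0,-4,-0.5,0,1]],
])

```text
t: 31.43
ee_pos: [0.4895, -0.0362, 0.1661]
tcp_rot: [[-0.002, 1.0, 0.002], [1.0, 0.002, 0.004], [0.004, 0.002, -1.0]]
contact_force: [-2.8, 11.4, 19.4]
gripper_width: 0.0681
finger_force: 32.0
```

Call:
step_arm([
  [[0,-4,-1,0,1],[0,-4,-1,0,1],[0,-4,-1,0,1],[0,-4,-1.5,0,1],[0,-4,-2,0,1],[0,-4,-2.5,0,1],[0,0,0,0,1]],
])

```text
t: 32.02
ee_pos: [0.4914, -0.0619, 0.1572]
tcp_rot: [[-0.003, 1.0, 0.006], [1.0, 0.003, 0.001], [0.001, 0.006, -1.0]]
contact_force: [3.0, 4.3, 1.8]
gripper_width: 0.0681
finger_force: 31.7
```

```bash
python3 - <<'E'
from h import *
im,s=snap('wrist','w7'); im2,_=snap('side','s7'); print(s['moment'],s['contact_force'])
cv2.imwrite('pics/c7.png',np.hstack([cv2.resize(im,(400,300)),cv2.resize(im2[120:270,200:400],(400,300))])[:,:,::-1])
E
```

```text
[ 0.93352559 -0.69923562  0.00370657] [2.99063582 4.32690422 1.84713989]
```

View pics/c7.png

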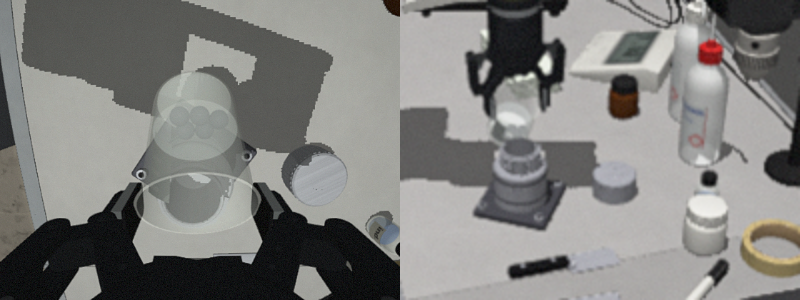

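Beaker tilts about the rim as planned (~35–40°), balls at (195,120) still inside. Continue to ~85°.

Call:
step_arm([
  [[0,-3,-2,0,1],[0,-3,-2,0,1],[0,-3,-2,0,1],[0,-3,-2,0,1],[0,-2,-2.5,0,1],[0,-2,-2.5,0,1],[0,-2,-2.5,0,1],[0,-1,-2,0,1],[0,-1,-2,0,1],[0,0,0,0,1],[0,0,0,0,1]],
])

```text
t: 33.03
ee_pos: [0.4935, -0.085, 0.1405]
tcp_rot: [[-0.004, 1.0, 0.011], [1.0, 0.004, -0.006], [-0.006, 0.011, -1.0]]
contact_force: [-0.2, -3.8, 22.3]
gripper_width: 0.0682
finger_force: 34.4
```

```bash
python3 - <<'E'
from h import *
im,s=snap('wrist','w8'); im2,_=snap('side','s8'); print(s['moment'],s['contact_force'])
cv2.imwrite('pics/c8.png',np.hstack([cv2.resize(im,(400,300)),cv2.resize(im2[120:270,200:400],(400,300))])[:,:,::-1])
E
```

```text
[-0.45906807  0.12225826  0.01341221] [-0.15527531 -3.82287099 22.25867959]
```

View pics/c8.png

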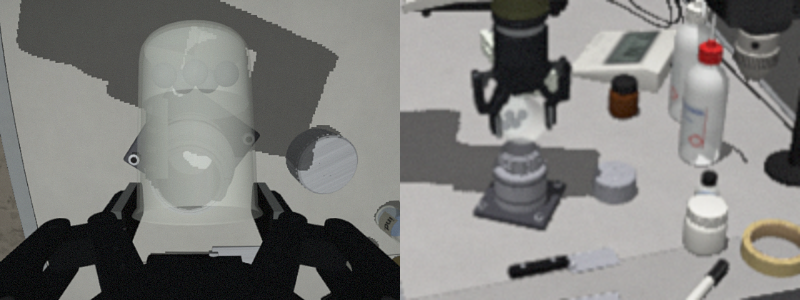

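Beaker at about 80° over the mouth, balls still at its bottom end (195,75). Re-centre in x and lever past horizontal.

Call:
step_arm([
  [[-2,-1,-1.5,0,1],[-2,-1,-1.5,0,1],[0,-1.5,-1.5,0,1],[0,-1.5,-1.5,0,1],[0,-1.5,-1.5,0,1],[0,-1.5,-1.5,0,1],[0,0,0,0,1],[0,0,0,0,1],[0,0,0,0,1],[0,0,0,0,1]],
])

```text
t: 33.97
ee_pos: [0.4924, -0.0947, 0.1322]
tcp_rot: [[-0.004, 1.0, 0.017], [1.0, 0.004, -0.009], [-0.009, 0.017, -1.0]]
contact_force: [3.0, -8.6, 19.8]
gripper_width: 0.0678
finger_force: 35.6
```

```bash
python3 - <<'E'
from h import *
im,s=snap('wrist','w9'); im2,_=snap('side','s9'); print(s['moment'],s['contact_force'])
cv2.imwrite('pics/c9.png',np.hstack([cv2.resize(im,(400,300)),cv2.resize(im2[120:270,200:400],(400,300))])[:,:,::-1])
E
```

```text
[-1.05881469 -0.65505755 -0.10249947] [ 3.00960635 -8.57252518 19.77937979]
```

View pics/c9.png

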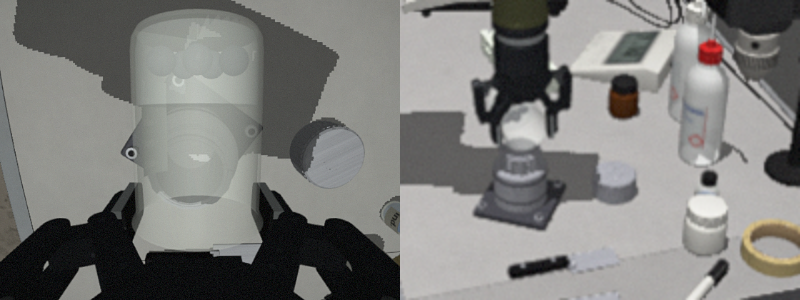

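Tilt works out to ≈93° from the geometry; balls still at the bottom end (200,60). Press a little further.

Call:
step_arm([
  [[0,0.5,-1.2,0,1],[0,0.5,-1.2,0,1],[0,0.5,-1.2,0,1],[0,0.5,-1.2,0,1],[0,0,0,0,1],[0,0,0,0,1],[0,0,0,0,1],[0,0,0,0,1],[0,0,0,0,1],[0,0,0,0,1]],
])

```text
t: 34.9
ee_pos: [0.4927, -0.0958, 0.1287]
tcp_rot: [[-0.006, 1.0, 0.018], [1.0, 0.006, -0.015], [-0.015, 0.018, -1.0]]
contact_force: [-0.7, -19.2, 28.5]
gripper_width: 0.068
finger_force: 37.5
```

```bash
python3 - <<'E'
from h import *
im,s=snap('wrist','w10'); im2,_=snap('side','s10'); print(s['moment'],s['contact_force'])
cv2.imwrite('pics/c10.png',np.hstack([cv2.resize(im,(400,300)),cv2.resize(im2[120:270,200:400],(400,300))])[:,:,::-1])
E
```

```text
[-2.57073833  0.06155697 -0.03775558] [ -0.67989368 -19.22182922  28.45335166]
```

View pics/c10.png

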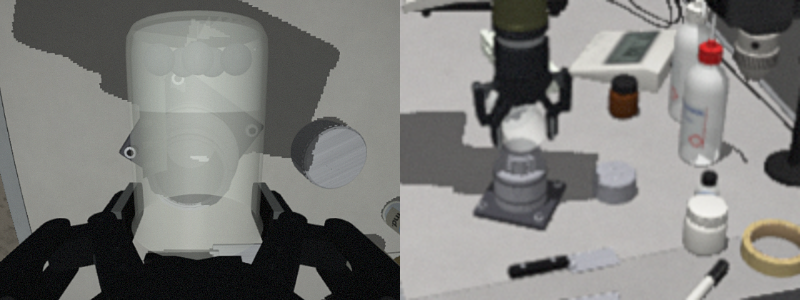

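```bash
python3 - <<'E'
from h import *
np.set_printoptions(precision=3,suppress=True)
d=np.load('pics/w10.npz'); s=dict(ee_pos=d['p'],tcp_rot=d['R'])
G=np.array([.4927,-.0958,.1295])
for t in (80,85,90,95,100,105):
    th=np.radians(t); a=np.array([0,-np.sin(th),np.cos(th)]); n=np.array([0,-np.cos(th),-np.sin(th)]); x=np.array([1,0,0])
    B=G-93e-3*a
    q=np.array([proj('wrist',B+33.5e-3*(np.cos(k)*n+np.sin(k)*x),s) for k in np.linspace(0,2*np.pi,60)])/1.4
    ball=B+a*.0115+n*.024
    print(t,'bottom top v',q[:,1].min(),'width',q[:,0].min(),q[:,0].max(),'lowest edge v',q[0,1],'upper edge',q[30,1],'ball',proj('wrist',ball,s)/1.4,'B',B,'lip',G+n*.035)
E
```

```text
80 bottom top v 8.42537519960737 width 131.97968820808205 262.4186781038544 lowest edge v 54.52604892137515 upper edge 8.42537519960737 ball [196.454  68.987] B [ 0.493 -0.004  0.113] lip [ 0.493 -0.102  0.095]
85 bottom top v 7.49108701217192 width 127.68511776444709 267.3400680340137 lowest edge v 46.884587178208754 upper edge 7.49108701217192 ball [196.65   63.435] B [ 0.493 -0.003  0.121] lip [ 0.493 -0.099  0.095]
90 bottom top v 8.908714836810917 width 122.83834024773184 272.9701968365013 lowest edge v 39.508411705421075 upper edge 8.908714836810917 ball [196.868  58.374] B [ 0.493 -0.003  0.13 ] lip [ 0.493 -0.096  0.095]
95 bottom top v 13.378948756472816 width 117.37277706209547 279.2973445925376 lowest edge v 32.487228573341845 upper edge 13.378948756472816 ball [197.11  53.92] B [ 0.493 -0.003  0.138] lip [ 0.493 -0.093  0.095]
100 bottom top v 21.735328780895053 width 111.1238425014916 286.3879661524899 lowest edge v 25.938198990970342 upper edge 21.785223965361688 ball [197.377  50.216] B [ 0.493 -0.004  0.146] lip [ 0.493 -0.09   0.095]
105 bottom top v 19.96751565944097 width 104.07530204925031 294.29560645010247 lowest edge v 20.013795346414685 upper edge 35.204700624636224 ball [197.673  47.44 ] B [ 0.493 -0.006  0.154] lip [ 0.493 -0.087  0.096]
```

Projection of the bottom face against the picture (width 129–267, balls at row 60) says the tilt is ≈87°: pulling back made friction oppose. Unload, step back, then press forward and down.

Call:
step_arm([
  [[0,0,3,0,1],[0,0,3,0,1],[0,3,0,0,1],[0,3,0,0,1],[0,2,0,0,1],[0,0,0,0,1],[0,-1.5,-1.5,0,1],[0,-1.5,-1.5,0,1],[0,-1.5,-1.5,0,1],[0,-1.5,-1.5,0,1],[0,-1.5,-1.5,0,1],[0,-1.5,-1.5,0,1]],
])

```text
t: 36.0
ee_pos: [0.4858, -0.0901, 0.1213]
tcp_rot: [[-0.005, 1.0, 0.003], [1.0, 0.005, -0.003], [-0.003, 0.003, -1.0]]
contact_force: [-2.2, -4.5, 17.0]
gripper_width: 0.068
finger_force: 37.9
```

Call:
step_arm([
  [[0,-1.5,-1.5,0,1],[0,-1.5,-1.5,0,1],[0,0,0,0,1],[0,0,0,0,1],[0,0,0,0,1],[0,0,0,0,1]],
])

```text
t: 36.5
ee_pos: [0.486, -0.0931, 0.1179]
tcp_rot: [[-0.005, 1.0, 0.003], [1.0, 0.005, -0.003], [-0.003, 0.003, -1.0]]
contact_force: [-0.9, -4.6, 13.0]
gripper_width: 0.0683
finger_force: 38.2
```

```bash
python3 - <<'E'
from h import *
im,s=snap('wrist','w11'); im2,_=snap('side','s11'); print(s['moment'],s['contact_force'])
cv2.imwrite('pics/c11.png',np.hstack([cv2.resize(im,(400,300)),cv2.resize(im2[120:270,200:400],(400,300))])[:,:,::-1])
E
```

```text
[-0.48395079  0.17672363  0.03693631] [-0.9169772  -4.6204128  13.02602722]
```

View pics/c11.png

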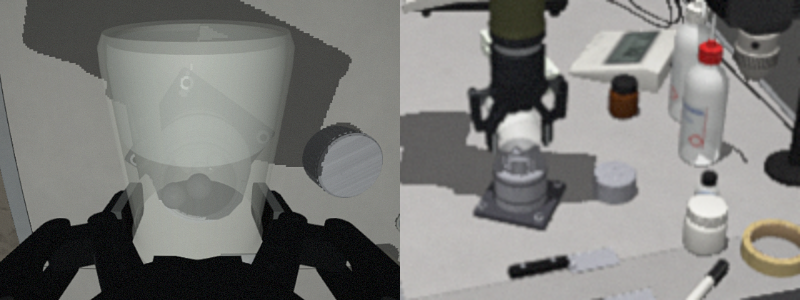

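The beaker is now past horizontal (~105°). The balls have left its bottom end and two are visible at (175,192) and (200,185), at the jar mouth. Pictures are used up, so I go on numerically from here. Shaking gently to finish the pour.

Call:
step_arm([
  [[0,-1,-1,0,1],[0,0,-1,0,1],[0,0,0,0,1],[2,0,0,0,1],[-2,0,0,0,1],[-2,0,0,0,1],[2,0,0,0,1],[0,0,0,0,1],[0,0,0,0,1],[0,0,0,0,1],[0,0,0,0,1]],
])

```text
t: 37.52
ee_pos: [0.4864, -0.0941, 0.1163]
tcp_rot: [[-0.005, 1.0, 0.004], [1.0, 0.005, -0.003], [-0.003, 0.004, -1.0]]
contact_force: [-0.8, -3.8, 16.0]
gripper_width: 0.0683
finger_force: 38.5
```

```bash
python3 - <<'E'
from h import *
np.set_printoptions(precision=3,suppress=True)
im,s=snap('wrist','w12b'); print(s['ee_pos'],s['contact_force'],s['moment'])
d=np.load('pics/w11.npz'); s11=dict(ee_pos=d['p'],tcp_rot=d['R'])
for u,v in((245,269),(280,259)): print([plane('wrist',u,v,z,s11) for z in(.038,.054,.095)])
print('mouth proj',proj('wrist',np.array([.488,-.087,.1]),s),'floor',proj('wrist',np.array([.488,-.087,.038]),s))
# coarse gray map of mouth region
g=cv2.GaussianBlur(cv2.cvtColor(im,cv2.COLOR_RGB2GRAY),(5,5),0)
print('cols',list(range(190,360,8)))
for v in range(20,340,8): print(v,' '.join('%3d'%x for x in g[v,190:360:8]))
E
```

```text
[ 0.486 -0.094  0.116] [-0.755 -3.771 16.044] [-0.492  0.288  0.162]
[array([ 0.466, -0.123,  0.038]), array([ 0.468, -0.116,  0.054]), array([ 0.472, -0.095,  0.095])]
[array([ 0.489, -0.116,  0.038]), array([ 0.489, -0.109,  0.054]), array([ 0.488, -0.09 ,  0.095])]
mouth proj [279.057 257.079] floor [277.792 215.705]
cols [190, 198, 206, 214, 222, 230, 238, 246, 254, 262, 270, 278, 286, 294, 302, 310, 318, 326, 334, 342, 350, 358]
20  70  71  70  72  71  71  72  71  71  70  71  71  71  71  71  71  71  71  70  70  70  69
28  71  75  84  88  90  92  91  91  92  94  95  97  94  93  92  92  90  91  91  89  82  74
36  93 104 109 113 116 119 121 125 126 126 128 125 126 123 123 122 120 119 117 116 113 106
44 108 111 115 118 121 122 125 126 127 127 128 125 136 136 130 123 123 121 120 119 117 114
52 108 111 113 115 117 120 120 121 122 123 124 132 136 133 136 136 135 121 121 120 117 116
60 108 112 114 115 118 119 120 121 123 124 125 125 125 125 125 124 123 123 121 120 118 115
68 113 113 113 116 117 120 120 122 123 124 125 125 125 125 126 125 124 123 123 123 124 130
76 137 139 143 146 148 15
[... 2307 characters left out ...]
 118 117 118 119 117 118 115 114 113 118 120 156 137  93
284  95  99 163 163 163 127 123 118 119 118 119 119 117 117 115 113 113 119 127 155 143  92
292  95  91 161 164 163 166 148 138 118 118 117 119 117 117 116 118 121 127 157 155 138  93
300 100  89 161 163 163 165 166 167 161 139 122 119 117 122 125 123 128 158 156 154 150  84
308  93 149 161 163 163 166 166 165 164 167 164 163 155 156 147 161 159 158 157 153 150  78
316  87 156 160 162 165 165 166 165 166 165 165 166 164 163 161 161 158 156 154 151 148 117
324 106 155 158 163 164 164 166 166 166 165 165 165 164 163 161 160 158 156 154 150 147 140
332 142 154 158 162 162 164 165 165 167 166 164 165 163 164 162 161 158 155 154 151 145 135
```

```bash
python3 - <<'E'
from h import *
np.set_printoptions(precision=3,suppress=True)
d=np.load('pics/w12b.npz'); s=dict(ee_pos=d['p'],tcp_rot=d['R']); im=d['im']
for dz in (0,4,8):
  for t in (100,105,110,115,120):
    G=d['p']+[0,0,dz/1000]
    th=np.radians(t); a=np.array([0,-np.sin(th),np.cos(th)]); n=np.array([0,-np.cos(th),-np.sin(th)]); x=np.array([1,0,0])
    B=G-93e-3*a
    q=np.array([proj('wrist',B+33.5e-3*(np.cos(k)*n+np.sin(k)*x),s) for k in np.linspace(0,2*np.pi,60)])
    print(dz,t,'low edge v',q[0,1],'upper edge',q[30,1],'u',q[:,0].min(),q[:,0].max(),'lip',G[1:]+n[1:]*.035)
g=cv2.cvtColor(im,cv2.COLOR_RGB2GRAY)
print('row50',g[50,100:460:6]); print('col280',g[10:100:3,240])
E
```

```text
0 100 low edge v 37.85347690848471 upper edge 29.314333430172354 u 156.506078907995 397.2383029070844 lip [-0.088  0.082]
0 105 low edge v 29.500839954795993 upper edge 46.909722297917426 u 146.48321783420968 407.510845153909 lip [-0.085  0.082]
0 110 low edge v 22.261155120305034 upper edge 72.8498336674711 u 135.34894834891676 418.8835628933757 lip [-0.082  0.083]
0 115 low edge v 16.47965948346996 upper edge 108.81951707519319 u 123.12364944431542 431.3250099298416 lip [-0.079  0.085]
0 120 low edge v 12.603146897616824 upper edge 156.14341834630915 u 109.94173544241926 444.68649971322236 lip [-0.077  0.086]
4 100 low edge v 35.557638753974516 upper edge 24.267014020110963 u 151.13838554097055 402.78833676187105 lip [-0.088  0.086]
4 105 low edge v 26.765406534657757 upper edge 42.48719252996722 u 140.1534161640761 414.0454690495698 lip [-0.085  0.086]
4 110 low edge v 19.0600979324104 upper edge 69.88325001457656 u 127.85326808555305 426.6072777796279 lip [-0.082  0.087]
4 115 low edge v 12.796222359103382 upper edge 108.5406028005633 u 114.23052849261663 440.4686055838895 lip [-
[... 435 characters left out ...]
3310108002356 u 119.52725264118794 435.180639170464 lip [-0.082  0.091]
8 115 low edge v 8.820774340559097 upper edge 108.21075017464939 u 104.26017362786513 450.73756340437336 lip [-0.079  0.093]
8 120 low edge v 3.914102787427737 upper edge 165.07501481946863 u 87.47992046679937 467.8869766071315 lip [-0.077  0.094]
row50 [ 68  69  68  69  62  68  87  83  81  85  86  98  96 108 105 107 113 112
 110 114 117 120 119 121 122 123 122 123 127 121 134 138 141 136 139 137
 135 125 122 120 120 116 116 115 115 111 108 111 101  94  95  91  90  71
  75  68 108 136 136 136]
col280 [ 64  74  76  72  69  85  90 118 121 126 123 127 126 121 124 122 123 119
 124 121 120 149 154 151 151 151 150 171 175 168]
```

Call:
step_arm([
  [[0,0,10,0,1],[0,0,15,0,1],[0,0,20,0,1],[0,0,20,0,1],[0,0,20,0,1],[0,-20,0,0,1],[0,-25,0,0,1],[0,-25,0,0,1],[0,-25,0,0,1],[0,-25,0,0,1],[0,-20,0,0,1],[0,0,0,0,1]],
], newtons=20)

```text
t: 38.57
ee_pos: [0.4842, -0.2357, 0.1982]
tcp_rot: [[-0.001, 1.0, -0.002], [1.0, 0.001, -0.001], [-0.001, -0.002, -1.0]]
contact_force: [-0.5, 1.3, -1.1]
gripper_width: 0.0678
finger_force: 37.2
```

```bash
python3 - <<'E'
from h import *
np.set_printoptions(precision=3,suppress=True)
im,s=snap('wrist','w13'); t,_=snap('top','t13'); sd,_=snap('side','s13'); print(s['ee_pos'],s['contact_force'])
q=proj('wrist',np.array([.488,-.087,.1]),s); print('mouth w',q, proj('top',np.array([.488,-.087,.1])),proj('side',np.array([.488,-.087,.1])))
def blobs(n,im,u,v,r):
    g=cv2.cvtColor(im,cv2.COLOR_RGB2GRAY)[v-r:v+r,u-r:u+r]; print(n); 
    st=max(1,r//12)
    for row in g[::st,::st]: print(' '.join('%3d'%x for x in row))
u,v=proj('side',np.array([.488,-.087,.1])).astype(int); blobs('side',sd,u,v,14)
E
```

```text
[ 0.484 -0.236  0.198] [-0.54   1.297 -1.114]
mouth w [282.586 -23.999] [280.767 218.613] [259.921 193.011]
side
116  37  18  20  26  26  88 172 190 130  56  27  23  38  40  37  33  26  30  20  69 175 197 188 193 223 236 235
134  38  21  26  23  24  74 168 164  90  26  25  32  40  40  37  29  29  20  36 122 212 236 235 237 236 236 236
131  35  24  28  31  25  57 134 116  45  21  20  27  35  35  32  24  22  27  93 189 234 236 237 238 239 235 231
145  59  26  24  32  21  25  52  40  24  26  31  31  38  29  23  17  32  71 165 231 238 237 238 238 236 230 228
150  75  36  27  28  22  22  25  21  27  35  33  37  25  28  21  35 113 168 219 236 236 234 232 231 229 222 221
173 117  53  30  21  28  30  24  24  21  33  39  32  25  20  26  84 177 228 236 232 228 224 223 226 222 222 222
195 153  76  27  26  25  24  26  26  25  28  34  28  24  21  59 151 217 230 225 222 219 219 223 227 228 225 223
195 174 104  32  29  21  25  23  27  29  29  33  22  17  31 113 193 225 223 211 210 217 221 225 227 228 226 225
191 194 140  63  27  24  37  36  27  24  25  32  30  26  55 148 203 216 211 207 220 219 222
[... 1448 characters left out ...]
 120 112 114 117 108  99 113
196 166 113  82  86  87 106 105 105 136 117  98  94  98  78  88  98  97 116 116 101 107 101  94  90  85  78  89
195 152  98  83  90  85  91 133 130 135 117 101 107 109 103 105  98  93 112 124 102 104  98  95  90  88  85  85
193 149  98  82  90  84  88 134 132 128 114 102 111 115 114 112 101  95  93 110 101 109 103  90  97 124 136 103
195 146  93  88  90  88  85 100 109 128 116 102 106 116 109 109 100  92  94 109 100 106  97  97 131 166 172 118
194 137  81  89  94  90  88 121 112  99  98  95 107 112 111 107 101 100 113 122 105 106 132 142 168 176 157 107
194 146  87  85  89  87  94 160 161 144 114  97 103 115 113 110  99  94 114 148 147 140 165 179 175 156 124  86
```

Only the beaker's own weight is felt (-1.1 N), so it seems empty. Now right it: press its bottom against the jar's far neck and roll it down.

Call:
step_arm([
  [[1,0,-30,0,1],[1,0,-30,0,1],[1,0,-30,0,1],[1,0,-16,0,1],[0,0,0,0,1],[0,5,0,0,1],[0,5,0,0,1],[0,5,0,0,1],[0,4,0,0,1],[0,3,0,0,1],[0,2,0,0,1],[0,0,0,0,1]],
])

```text
t: 39.72
ee_pos: [0.4887, -0.2085, 0.0942]
tcp_rot: [[-0.004, 1.0, 0.001], [1.0, 0.004, -0.0], [-0.0, 0.001, -1.0]]
contact_force: [-0.6, 0.1, -0.6]
gripper_width: 0.0679
finger_force: 37.2
```

```bash
python3 -c "
from h import *
s=state();print(s['ee_pos'],s['contact_force'],s['moment'],s['finger_force'])"
```

```text
[ 0.48867609 -0.20854901  0.09415825] [-0.55884056  0.13438542 -0.62201939] [-0.01491191  0.04412531 -0.01746963] 37.20041908090934
```

Call:
step_arm([
  [[0,2,0,0,1],[0,2,0,0,1],[0,2,0,0,1]],
])

```text
t: 39.97
ee_pos: [0.4889, -0.2038, 0.0938]
tcp_rot: [[-0.003, 1.0, 0.001], [1.0, 0.003, -0.001], [-0.001, 0.001, -1.0]]
contact_force: [-1.2, -7.4, -0.1]
gripper_width: 0.0679
finger_force: 37.3
```

Call:
step_arm([
  [[0,2,0,0,1],[0,2,0,0,1],[0,0,0,0,1]],
])

```text
t: 40.22
ee_pos: [0.4894, -0.1995, 0.094]
tcp_rot: [[-0.002, 1.0, 0.002], [1.0, 0.002, -0.001], [-0.001, 0.002, -1.0]]
contact_force: [1.6, -1.7, 1.7]
gripper_width: 0.0683
finger_force: 37.3
```

Call:
step_arm([
  [[0,-6,0,0,1],[0,-6,0,0,1],[0,-4,0,0,1],[0,0,-7,0,1],[0,0,-7,0,1],[0,3,0,0,1],[0,3,0,0,1],[0,3,0,0,1],[0,2,0,0,1],[0,0,0,0,1]],
])

```text
t: 41.05
ee_pos: [0.4885, -0.2106, 0.0802]
tcp_rot: [[-0.01, 1.0, -0.0], [1.0, 0.01, -0.013], [-0.013, -0.0, -1.0]]
contact_force: [-7.4, -24.9, -1.2]
gripper_width: 0.0681
finger_force: 37.7
```

Call:
step_arm([
  [[0,2,0,0,1],[0,2,0,0,1],[0,0,0,0,1]],
])

```text
t: 41.3
ee_pos: [0.489, -0.2104, 0.0809]
tcp_rot: [[-0.012, 1.0, 0.001], [1.0, 0.012, -0.019], [-0.019, 0.001, -1.0]]
contact_force: [-10.3, -36.6, -1.3]
gripper_width: 0.0677
finger_force: 38.1
```

Call:
step_arm([
  [[0,-1,2,0,1],[0,0,3,0,1],[0,0,3,0,1],[0,0,3,0,1],[0,0,3,0,1]],
])

```text
t: 41.72
ee_pos: [0.4906, -0.2078, 0.095]
tcp_rot: [[-0.006, 1.0, 0.004], [1.0, 0.006, -0.012], [-0.012, 0.004, -1.0]]
contact_force: [-0.6, -17.8, -0.2]
gripper_width: 0.0683
finger_force: 40.9
```

```bash
python3 -c "
from h import *
s=state();print(s['ee_pos'],s['contact_force'],s['moment'],s['finger_force'])"
```

```text
[ 0.49061959 -0.2078073   0.09498259] [ -0.64068463 -17.77469435  -0.17963933] [-2.88322016  0.21343116  0.13606023] 40.90397349558771
```

Call:
step_arm([
  [[0,0,3,0,1],[0,0,3,0,1],[0,0,3,0,1],[0,0,3,0,1],[0,0,3,0,1]],
])

```text
t: 42.13
ee_pos: [0.4899, -0.2039, 0.1094]
tcp_rot: [[-0.004, 1.0, 0.003], [1.0, 0.004, -0.006], [-0.006, 0.003, -1.0]]
contact_force: [0.9, -7.4, -1.3]
gripper_width: 0.0679
finger_force: 39.9
```

```bash
python3 -c "
from h import *
s=state();print(s['ee_pos'],s['contact_force'],s['moment'],s['finger_force'])"
```

```text
[ 0.48992608 -0.20393243  0.10935876] [ 0.87253267 -7.44848676 -1.31917071] [-1.25815373 -0.08350407  0.01691391] 39.94312591734342
```

Call:
step_arm([
  [[0,1,3,0,1],[0,1,3,0,1],[0,1,3,0,1],[0,1,3,0,1],[0,0,0,0,1]],
])

```text
t: 42.55
ee_pos: [0.4896, -0.1994, 0.1216]
tcp_rot: [[-0.005, 1.0, 0.002], [1.0, 0.005, -0.005], [-0.005, 0.002, -1.0]]
contact_force: [-0.4, -8.7, -0.3]
gripper_width: 0.0684
finger_force: 39.6
```

```bash
python3 - <<'E'
from h import *
np.set_printoptions(precision=3,suppress=True)
im,s=snap('wrist','w14');print(s['ee_pos'],s['contact_force'],s['moment'],s['finger_force'])
for t in (80,90,100,105,110,115):
    G=s['ee_pos']
    th=np.radians(t); a=np.array([0,-np.sin(th),np.cos(th)]); n=np.array([0,-np.cos(th),-np.sin(th)]); x=np.array([1,0,0])
    B=G-93e-3*a
    q=np.array([proj('wrist',B+33.5e-3*(np.cos(k)*n+np.sin(k)*x),s) for k in np.linspace(0,2*np.pi,60)])
    print(t,'low edge v',q[0,1],'upper edge',q[30,1],'u',q[:,0].min(),q[:,0].max())
g=cv2.cvtColor(im,cv2.COLOR_RGB2GRAY)
for v in (20,35,50,65,90,120,160): print(v,g[v,90:470:8])
print('col240',g[0:160:4,240])
E
```

```text
[ 0.49  -0.199  0.122] [-0.412 -8.698 -0.324] [-1.431  0.124  0.028] 39.61280844407156
80 low edge v 77.62124914874269 upper edge 12.783559734870778 u 186.2563823817361 366.4571131500468
90 low edge v 56.63287314618921 upper edge 12.865176128252301 u 173.11839460821142 379.956825759048
100 low edge v 37.625598696473816 upper edge 29.659218250094085 u 156.13226516297797 397.35258729698126
105 low edge v 29.296778869422923 upper edge 47.44200528138114 u 146.032991011997 407.60470336536287
110 low edge v 22.088455083976555 upper edge 73.61199090719296 u 134.8175202619445 418.9531103647075
115 low edge v 16.348100982388104 upper edge 109.85080344278865 u 122.50886785232865 431.3645493813589
20 [134 138 141  66  68  71  73  71  68  71  70  68  28  63  77  70  54  50
  47  82  55  58  65 157  75 101 110  86  61  61 123 152  89  65  45   2
  45  30  75  72  71 138 138 136 137 136 134 138]
35 [136 138 134 141 144  75  72  71  68  71  75  30  38  66  76  76 166 104
 119 132 123 121 145 145 149 142 144 138 103 136 128 153 145  34  36  40
  28  67  69  73  72  74  69 144 137  70  54  61]
50 [13
[... 461 characters left out ...]
56 161
 174 177 180 184 184 190 182 180 173 169 167 159 148 138 136 116 134 144
  70  71  76  76  76  78  71  77  51  50  58  64]
120 [141 140 139 140 143 141 144 144 141 144 146 143 133 147 156 158 162 170
 167 170 177 175 177 180 180 171 170 166 164 157 155 148 136 114  93  72
  74  72  78  77  71  71  74  67  75  77  72  77]
160 [143 142 143 141 144 144 146 141 145 145 145 141 127 135 151 153 160 163
 170 166 168 166 158 156 155 155 152 150 149 143 139 132 127 109  92  76
  72  73  80  70  74  77  76  79  75  77 144 142]
col240 [ 46  51  47  57  83  82  83  79 124 122 123 144 146 140 146 142 148 155
 154 156 153 153 174 175 171 170 168 166 169 169 167 170 179 180 175 180
 189 191 189 189]
```

Silhouette edges (≈178–358 px) correspond to ≈80–85°: righting works. Follow the path through to upright.

Call:
step_arm([
  [[0,1,4,0,1],[0,1,4,0,1],[0,1,4,0,1],[0,1,4,0,1],[0,2,3.5,0,1],[0,2,3.5,0,1],[0,2,3,0,1],[0,3.5,1.7,0,1],[0,3.5,1.7,0,1],[0,3.5,1.7,0,1],[0,4,1.2,0,1]],
])

```text
t: 43.52
ee_pos: [0.4895, -0.1767, 0.1554]
tcp_rot: [[-0.006, 1.0, 0.003], [1.0, 0.006, -0.009], [-0.009, 0.002, -1.0]]
contact_force: [-6.3, -17.5, 14.8]
gripper_width: 0.0684
finger_force: 41.9
```

Call:
step_arm([
  [[0,4,1.2,0,1],[0,4,1.2,0,1],[0,4,1.2,0,1],[0,4,1.2,0,1],[0,0,0,0,1]],
])

```text
t: 43.93
ee_pos: [0.4914, -0.1631, 0.1632]
tcp_rot: [[-0.007, 1.0, 0.008], [1.0, 0.007, -0.015], [-0.015, 0.008, -1.0]]
contact_force: [-7.4, -20.1, 24.5]
gripper_width: 0.0682
finger_force: 50.7
```

Call:
step_arm([
  [[0,4,1.5,0,1],[0,4,1.5,0,1],[0,4,1.5,0,1],[0,4,1.5,0,1],[0,0,0,0,1]],
])

```text
t: 44.35
ee_pos: [0.492, -0.1461, 0.1699]
tcp_rot: [[-0.006, 1.0, 0.01], [1.0, 0.006, -0.013], [-0.013, 0.01, -1.0]]
contact_force: [-6.4, -15.8, 28.1]
gripper_width: 0.068
finger_force: 57.4
```

```bash
python3 - <<'E'
from h import *
np.set_printoptions(precision=3,suppress=True)
im,s=snap('wrist','w15');print(s['ee_pos'],s['contact_force'],s['moment'],s['finger_force'])
E
```

```text
[ 0.492 -0.146  0.17 ] [ -6.441 -15.751  28.099] [-2.723  1.309  0.259] 57.35408741980791
```

Call:
step_arm([
  [[0,-5,0,0,1],[0,-10,0,0,1],[0,-15,3,0,1],[0,-20,10,0,1],[0,-20,10,0,1],[0,-10,0,0,1],[0,0,0,0,1],[0,0,0,0,1]],
])

```text
t: 45.07
ee_pos: [0.4878, -0.2196, 0.1859]
tcp_rot: [[-0.002, 1.0, -0.001], [1.0, 0.002, 0.002], [0.002, -0.001, -1.0]]
contact_force: [0.8, 0.6, -1.4]
gripper_width: 0.0683
finger_force: 53.6
```

```bash
python3 - <<'E'
from h import *
np.set_printoptions(precision=3,suppress=True)
im,s=snap('wrist','w16');snap('top','t16');snap('side','s16');print(s['ee_pos'],s['contact_force'],s['moment'],s['finger_force'])
for t in (0,10,20,30,40,50,60):
    G=s['ee_pos']
    th=np.radians(t); a=np.array([0,-np.sin(th),np.cos(th)]); n=np.array([0,-np.cos(th),-np.sin(th)]); x=np.array([1,0,0])
    f=lambda c:np.array([proj('wrist',c+33.5e-3*(np.cos(k)*n+np.sin(k)*x),s) for k in np.linspace(0,2*np.pi,61)])
    q=f(G-93e-3*a);r=f(G); print(t,'bottom v',q[:,1].min(),q[:,1].max(),'u',q[:,0].min(),q[:,0].max(),'rim v',r[:,1].min(),r[:,1].max())
g=cv2.GaussianBlur(cv2.cvtColor(im,cv2.COLOR_RGB2GRAY),(3,3),0)
for c in (270,285,320): print('col',c,g[0:400:5,c])
for v in (80,100,120,140,160,180,200,230): print(v,g[v,130:430:6])
E
```

```text
[ 0.488 -0.22   0.186] [ 0.826  0.554 -1.364] [-0.024 -0.033  0.024] 53.5741126164794
0 bottom v 170.64648396943875 265.4080899471717 u 226.17654149535875 325.4773915575255 rim v 210.8769761253877 357.0549064594054
10 bottom v 147.36569889503318 240.96108156856005 u 224.84885354332516 326.8744271686859 rim v 216.71184678261318 347.3861742106661
20 bottom v 124.30261273406715 216.9370319736811 u 222.77491207848166 328.99197327738705 rim v 225.67233930116805 336.7990902740597
30 bottom v 101.56682811359532 193.22878158597828 u 219.9266724944069 331.8702850333335 rim v 237.75343109763534 325.570725940961
40 bottom v 79.40941862956817 169.757265007323 u 216.1699567125803 335.6412591616559 rim v 252.70844539303496 313.93815758992366
50 bottom v 58.306026761125594 146.4839570638522 u 211.23151250687874 340.5715622076089 rim v 269.99926465568865 302.1054695409193
60 bottom v 39.093804223975155 123.430610330248 u 204.8118206534577 346.9563945422062 rim v 288.69649505146884 290.2601749297939
col 270 [ 91 111 110  82 102 169 169 134 114 148 181 144 136 171 171 116  62  76
  78  61 136 152 152 
[... 1862 characters left out ...]
39 127 112  93  81
  82  82  81  81  82  82  82  81  81  81  81  82  80  79]
180 [154 156 154 155 155 154 155 155 156 155 156 155 146 140 149 153 158 163
 168 169 173 169 167 171 159 165 161 158 155 153 150 145 139 136 125  86
  82  81  82  81  81  81  83  80  80  81  82  85 154 154]
200 [157 156 156 156 156 156 155 155 156 156 157 158 134 131 139 142 155 160
 164 165 167 167 170 169 170 170 169 163 153 151 149 148 142 137 127 117
 157 163 162 132  79  82  83  83  82  83 115 158 156 158]
230 [157 156 154 155 155 156 156 157 156 156 157 141 120 113 115 121 126 152
 153 157 160 166 166 168 168 163 163 160 159 154 156 155 150 146 137 128
 121 149 151 150 148 147 157 157 155 156 155 154 155 153]
```

Bottom edge at row ≈97 means ≈32° remains, because the bottom rode above the rim. Re-approach lower and push the wall.

Call:
step_arm([
  [[0,0,-18,0,1],[0,0,-18,0,1],[0,10,0,0,1],[0,10,0,0,1],[0,7,0,0,1],[0,4,0.5,0,1],[0,4,0.5,0,1],[0,4,1,0,1],[0,4,1,0,1],[0,0,0,0,1]],
])

```text
t: 46.05
ee_pos: [0.4887, -0.1769, 0.1543]
tcp_rot: [[-0.003, 1.0, 0.001], [1.0, 0.003, -0.0], [-0.0, 0.001, -1.0]]
contact_force: [-0.8, -0.1, -1.4]
gripper_width: 0.0684
finger_force: 53.6
```

Call:
step_arm([
  [[0,4,2,0,1],[0,4,2,0,1],[0,4,3,0,1],[0,4,3,0,1],[0,4,2,0,1],[0,4,2,0,1],[0,4,0,0,1],[0,2,0,0,1],[0,0,0,0,1]],
])

```text
t: 46.8
ee_pos: [0.4889, -0.1492, 0.1688]
tcp_rot: [[-0.005, 1.0, 0.001], [1.0, 0.005, -0.005], [-0.005, 0.001, -1.0]]
contact_force: [-2.3, -6.3, 4.1]
gripper_width: 0.068
finger_force: 54.6
```

Call:
step_arm([
  [[0,-5,0,0,1],[0,-15,3,0,1],[0,-20,8,0,1],[0,-20,8,0,1],[0,-10,0,0,1],[0,0,0,0,1],[0,0,0,0,1]],
])

```text
t: 47.38
ee_pos: [0.488, -0.2172, 0.1859]
tcp_rot: [[-0.001, 1.0, -0.001], [1.0, 0.001, 0.002], [0.002, -0.001, -1.0]]
contact_force: [-0.6, 0.0, -1.3]
gripper_width: 0.068
finger_force: 53.7
```

```bash
cat > tilt.py <<'E'
from h import *
import sys
np.set_printoptions(precision=3,suppress=True)
im,s=snap('wrist',sys.argv[1]);print(s['ee_pos'],s['contact_force'],s['finger_force'],s['gripper_width'])
for t in (-10,0,10,20,30):
    G=s['ee_pos']
    th=np.radians(t); a=np.array([0,-np.sin(th),np.cos(th)]); n=np.array([0,-np.cos(th),-np.sin(th)]); x=np.array([1,0,0])
    f=lambda c:np.array([proj('wrist',c+33.5e-3*(np.cos(k)*n+np.sin(k)*x),s) for k in np.linspace(0,2*np.pi,61)])
    q=f(G-93e-3*a);r=f(G); print(t,'bottom v',q[:,1].min(),q[:,1].max(),'u',q[:,0].min(),q[:,0].max(),'rim v',r[:,1].min(),r[:,1].max())
g=cv2.GaussianBlur(cv2.cvtColor(im,cv2.COLOR_RGB2GRAY),(3,3),0)
for c in (262,270,278,285,292): print('col',c,g[60:380:4,c])
E
python3 tilt.py w17
```

```text
[ 0.488 -0.217  0.186] [-0.626  0.006 -1.251] 53.70516058523208 0.06804755175451657
-10 bottom v 194.0485747679036 290.321888742909 u 226.7853538828457 324.7110446981043 rim v 208.00665451723503 365.4587894964395
0 bottom v 170.5697700452495 265.32701661635355 u 226.12067974496676 325.4280940182163 rim v 210.89207258532588 357.02563301362153
10 bottom v 147.28965204222177 240.88159270068633 u 224.7810012211865 326.8181671545233 rim v 216.73710300661912 347.3533330915059
20 bottom v 124.22743385222948 216.85874467067651 u 222.69758092338483 328.9309508253018 rim v 225.70806277083634 336.7636713056804
30 bottom v 101.49308950646522 193.15139062273735 u 219.84015868830244 331.80553775317986 rim v 237.79924059067687 325.5335776086093
col 262 [140 174 171 175 123  50  65  58  37  65 134 152 152 162 161 162 162 163
 171 175 174 174 164 158 162 161 161 161 161 160 170 172 172 169 170 169
 168 150 143 147 147 145 164 161 161 162 161 160 161 161 161 160 161 161
 160 160 160 160 158 150 127  89  99 106  97 175 174 174 174 173 174 171
 169 156 155 136  12  15  15  18]
col 270 [131 150 171 174 1
[... 609 characters left out ...]
167 156 154 139  18  13  13  16]
col 285 [127 150 171 177 123  61  53  75  72  44 118 142 153 154 154 151 146 153
 154 154 154 154 155 155 159 161 160 158 159 157 161 160 158 167 170 169
 168 150 144 148 155 145 168 162 163 163 162 161 162 162 163 162 159 162
 161 161 163 164 159 150 128  97 104 106 107 178 177 178 179 180 177 176
 169 154 153 132  13  12  10  15]
col 292 [114 164 170 166 117  46  69  65  36  35  81 127 151 140 143 148 144 142
 151 151 152 152 153 151 157 158 158 158 158 157 158 157 156 154 155 167
 166 147 142 145 144 146 164 160 160 162 161 160 160 160 161 161 161 161
 160 160 160 161 157 145 126  97 104 105 106 177 176 178 178 177 177 175
 159 154 153 124  15  12  15  15]
```

```bash
python3 - <<'E'
from h import *
d=np.load('pics/w17.npz'); s=dict(ee_pos=d['p'],tcp_rot=d['R']); x=np.array([1,0,0])
for dl in (0,8,16):
  for t in (10,20,30,40):
    th=np.radians(t); a=np.array([0,-np.sin(th),np.cos(th)]); n=np.array([0,-np.cos(th),-np.sin(th)])
    G=d['p']+dl*1e-3*a
    f=lambda c,r:np.array([proj('wrist',c+r*(np.cos(k)*n+np.sin(k)*x),s) for k in np.linspace(0,2*np.pi,61)])
    q=f(G-93e-3*a,.0335);r=f(G,.035); print(dl,t,'bot v %.0f %.0f u %.0f %.0f | rim v %.0f %.0f u %.0f %.0f'%(q[:,1].min(),q[:,1].max(),q[:,0].min(),q[:,0].max(),r[:,1].min(),r[:,1].max(),r[:,0].min(),r[:,0].max()))
g=cv2.Canny(cv2.GaussianBlur(cv2.cvtColor(d['im'],cv2.COLOR_RGB2GRAY),(5,5),0),15,40)
for c in (265,272,276,280,287): print(c,np.where(g[:,c])[0])
for v in (120,140,160,180,200,220,240,250,280,300,320,340): print(v,np.where(g[v])[0])
E
```

```text
0 10 bot v 147 241 u 225 327 | rim v 213 350 u 189 361
0 20 bot v 124 217 u 223 329 | rim v 222 339 u 189 362
0 30 bot v 101 193 u 220 332 | rim v 235 327 u 189 362
0 40 bot v 79 170 u 216 336 | rim v 251 315 u 188 363
8 10 bot v 151 247 u 223 329 | rim v 224 364 u 185 366
8 20 bot v 130 224 u 221 331 | rim v 238 354 u 185 366
8 30 bot v 109 202 u 218 333 | rim v 255 343 u 185 366
8 40 bot v 89 179 u 215 337 | rim v 274 331 u 185 366
16 10 bot v 155 254 u 221 330 | rim v 236 380 u 180 371
16 20 bot v 135 232 u 219 332 | rim v 255 371 u 180 371
16 30 bot v 117 210 u 216 335 | rim v 276 360 u 181 370
16 40 bot v 100 189 u 213 339 | rim v 299 348 u 182 369
265 [  4   5  10  21  24  30  31  45  49  52  58  61  64  65  74  79  85  89
  90  97 113 133 146 177 205 227 296 302 318 349 362]
272 [  1   2   6  21  22  33  37  38  44  45  47  50  53  59  63  75  80  86
  93  94  97 117 118 144 145 146 183 205 227 296 301 318 349 363]
276 [  0   1   6  12  13  16  17  33  36  40  41  42  43  45  50  53  60  63
  76  80  87  97 120 121 183 205 227 297 301 318 348 362 363]
280 [  1   5   6   7  12 
[... 807 characters left out ...]
11 512 519 520 526 527 549 550 551]
240 [ 56  74  77 193 198 202 229 353 476 501 508 512 513 514 515 525 526]
250 [ 17  18  19  20  58  76  79 192 197 201 229 355 484 485 500 505 518 521]
280 [ 64  82  84 154 164 165 178 190 194 198 228 352 356 361 373 374 387 388
 397 398 472 473 481 503 504 525 538 539 540 541 542 544 545 546 547 548
 549 550]
300 [  1   8   9  28  32  33  34  42  43  49  68  85  88 130 131 160 161 170
 188 193 200 215 216 217 227 241 242 318 319 323 327 328 329 330 331 332
 352 359 364 383 391 420 421 422 444 445 458 459 465 466 482 483 534 535
 543 554 555]
320 [ 51  52 181 182 188 189 192 360 370 373 374 500 501]
340 [ 28  29  30 186 196 197 198 339 340 341 366 522 523]
```

Edges fit a beaker that slid ~16 mm up in the pads and is tilted ≈40°. Redo the push with that geometry.

Call:
step_arm([
  [[0,0,-20,0,1],[0,0,-20,0,1],[0,0,-17,0,1],[0,10,0,0,1],[0,10,0,0,1],[0,5,0,0,1],[0,4,0,0,1],[0,4,0.5,0,1],[0,4,1,0,1],[0,4,1,0,1],[0,0,0,0,1]],
])

```text
t: 48.35
ee_pos: [0.489, -0.1855, 0.1368]
tcp_rot: [[-0.012, 1.0, 0.002], [1.0, 0.012, -0.021], [-0.021, 0.002, -1.0]]
contact_force: [-12.9, -28.7, 13.0]
gripper_width: 0.0681
finger_force: 60.1
```

Call:
step_arm([
  [[0,4,1.5,0,1],[0,4,1.5,0,1],[0,4,1.5,0,1],[0,4,1.5,0,1],[0,4,1,0,1],[0,4,1,0,1],[0,4,0,0,1],[0,0,0,0,1]],
])

```text
t: 49.02
ee_pos: [0.4904, -0.1658, 0.1504]
tcp_rot: [[-0.016, 1.0, 0.007], [0.999, 0.016, -0.038], [-0.038, 0.007, -0.999]]
contact_force: [-22.7, -50.7, 44.9]
gripper_width: 0.0682
finger_force: 70.6
```

Call:
step_arm([
  [[0,-5,0,0,1],[0,-15,10,0,1],[0,-20,15,0,1],[0,-20,15,0,1],[0,-10,5,0,1],[0,0,0,0,1],[0,0,0,0,1]],
])

```text
t: 49.6
ee_pos: [0.4886, -0.2178, 0.1856]
tcp_rot: [[-0.002, 1.0, 0.001], [1.0, 0.002, 0.0], [0.0, 0.001, -1.0]]
contact_force: [-0.5, -0.3, -0.4]
gripper_width: 0.0682
finger_force: 62.4
```

```bash
cat > tilt.py <<'E'
from h import *
import sys
im,s=snap('wrist',sys.argv[1]); p=s['ee_pos']; x=np.array([1,0,0]); print(p,s['contact_force'])
for dl in (8,16,24):
  for t in (-10,0,10,20,30):
    th=np.radians(t); a=np.array([0,-np.sin(th),np.cos(th)]); n=np.array([0,-np.cos(th),-np.sin(th)])
    G=p+dl*1e-3*a
    f=lambda c,r:np.array([proj('wrist',c+r*(np.cos(k)*n+np.sin(k)*x),s) for k in np.linspace(0,2*np.pi,61)])
    q=f(G-93e-3*a,.0335);r=f(G,.035); print(dl,t,'bot v %.0f %.0f u %.0f %.0f | rim v %.0f %.0f u %.0f %.0f'%(q[:,1].min(),q[:,1].max(),q[:,0].min(),q[:,0].max(),r[:,1].min(),r[:,1].max(),r[:,0].min(),r[:,0].max()))
g=cv2.Canny(cv2.GaussianBlur(cv2.cvtColor(im,cv2.COLOR_RGB2GRAY),(5,5),0),15,40)
for c in (255,265,272,276,280,287,300): print(c,np.where(g[60:,c])[0]+60)
for v in (120,150,180,210,240): print(v,np.where(g[v,150:420])[0]+150)
E
python3 tilt.py w18
```

```text
[ 0.48863259 -0.21781711  0.18562451] [-0.53926612 -0.349639   -0.35027144]
8 -10 bot v 195 294 u 225 326 | rim v 206 380 u 185 366
8 0 bot v 173 270 u 224 327 | rim v 213 373 u 185 366
8 10 bot v 151 247 u 223 328 | rim v 224 364 u 185 366
8 20 bot v 129 224 u 221 330 | rim v 238 354 u 185 366
8 30 bot v 109 201 u 218 333 | rim v 255 343 u 185 366
16 -10 bot v 195 299 u 223 328 | rim v 208 393 u 179 372
16 0 bot v 175 276 u 222 329 | rim v 220 388 u 179 372
16 10 bot v 155 253 u 221 330 | rim v 236 380 u 180 371
16 20 bot v 135 232 u 219 332 | rim v 255 371 u 180 371
16 30 bot v 117 210 u 216 335 | rim v 276 360 u 181 370
24 -10 bot v 196 303 u 221 330 | rim v 211 407 u 172 378
24 0 bot v 177 282 u 220 331 | rim v 228 404 u 173 378
24 10 bot v 159 260 u 219 332 | rim v 250 398 u 174 377
24 20 bot v 142 240 u 217 334 | rim v 274 389 u 175 376
24 30 bot v 126 219 u 214 337 | rim v 301 378 u 177 374
255 [ 70  75  83 105 125 126 143 146 150 180 204 207 226 230 271 279 283 296
 298 310 311 314 317 360]
265 [ 64  73  78  84  89  90 112 113 132 140 141 144 145 179 204 207 226 231
 272 278 282 296 317 361]
272 [ 61  74  78  85  94 117 144 179 204 207 226 230 272 277 281 296 317 363]
276 [ 61  74  78  85  97 120 145 180 204 207 226 230 271 277 281 296 317 363]
280 [ 61  74  78  85  99 100 122 123 145 179 183 184 204 206 216 222 226 229
 271 277 281 296 317 363]
287 [ 61  72  77  84 105 108 116 120 127 128 147 180 192 193 194 207 226 270
 277 281 296 316 362]
300 [ 67  68  72  78 113 117 118 152 153 184 207 208 220 221 225 265 277 281
 294 297 309 313 317 359]
120 [247 248 275 276 277 286 287 288 289 290 298 299 320 321 324 325]
150 [236 237 242 243 244 252 254 255 256 293 294 295 296]
180 [212 216 254 255 256 257 258 259 260 261 262 263 269 276 277 278 279 283
 284 285 286 287 320 412]
210 [206 209 214 215 222 223 302 303 311 312 326 328 331 375]
240 [201 204 208 211 221 222 328 343]
```

Edges now fit an upright beaker (bottom ellipse rows ≈178–277). Carry it over to (.58,.05) and set it down by feel.

Call:
step_arm([
  [[0,0,22,0,1],[0,0,22,0,1],[11,33,0,0,1],[11,33,0,0,1],[11,33,0,0,1],[11,33,0,0,1],[11,33,0,0,1],[12,34,0,0,1],[12,34,0,0,1],[12,34,0,0,1],[0,0,0,0,1],[0,0,0,0,1]],
])

```text
t: 50.65
ee_pos: [0.5784, 0.0519, 0.2275]
tcp_rot: [[-0.008, 1.0, -0.003], [1.0, 0.008, 0.0], [0.0, -0.003, -1.0]]
contact_force: [-0.2, 0.3, -1.3]
gripper_width: 0.0679
finger_force: 62.2
```

```bash
python3 tilt.py w19 | grep -v '^[28]4* ' ; python3 - <<'E'
from h import *
im,s=snap('side','s19'); im2,_=snap('top','t19')
# jar mouth check, side camera: mouth ellipse
for n,i in(('side',im),('top',im2)):
    u,v=proj(n,np.array([.488,-.087,.1])); print(n,u,v)
    g=cv2.cvtColor(i,cv2.COLOR_RGB2GRAY); u,v=int(u),int(v)
    for r in range(v-10,v+12): print(' '.join('%3d'%x for x in g[r,u-13:u+14]))
E
```

```text
[0.5784402  0.05186978 0.22754882] [-0.19798803  0.26833505 -1.34182661]
16 -10 bot v 195 299 u 223 328 | rim v 208 393 u 179 372
16 0 bot v 175 276 u 223 329 | rim v 220 388 u 179 372
16 10 bot v 155 253 u 222 331 | rim v 236 380 u 179 371
16 20 bot v 135 232 u 220 333 | rim v 255 371 u 180 371
16 30 bot v 117 210 u 217 336 | rim v 276 360 u 181 370
255 [ 84 143 146 160 181 229 271 279 280 283 287 296 301 302 360]
265 [ 84 145 180 230 272 278 282 362]
272 [ 85 140 144 179 231 272 277 281 363]
276 [ 85 130 131 132 133 134 145 179 230 271 277 281 363]
280 [ 86 124 125 126 145 180 229 271 277 281 363]
287 [ 60  86 117 118 147 181 227 270 277 281 362]
300 [ 60  87 112 152 153 184 190 221 265 278 281 289 290 308 309 337 338 359]
120 [245 284 285 394 415 416]
150 [241 242 243 264 294 295 296 402 403 419]
180 [193 194 195 216 261 262 263 264 265 266 267 268 280 281 282 283 284 285
 286 320]
210 [206 209 212 213 222 223 311 312 328 334]
240 [178 179 189 190 200 204 208 211 221 222 328 343]
side 259.9213492628315 193.01110343199002
 93  88  90  96  90  93  95  91  91  91  91  90  90  88  87 
[... 4031 characters left out ...]
 111 102 100  93  87  90  97 106 105 110 108  87  71
116  92  72  80  95  92  91  97  97  98 104 108 108 107 108 108 105 103 100  97 102 102 104 115 108  89  70
104  80  65  73  95  98  96  95 100  96 101 103 104 102 105 105 106 106  99 101 100 104 109 115 104  83  67
 93  73  52  73  93 105 107  98  97  94  99  97 100 101 100  98 103 104 101  98 100 107 116 115 102  79  65
 84  62  56  65  89 108 114 109  99  93  95  94  94  98  98  94  93  94  95  94 102 113 117 110  93  70  62
 71  61  50  59  77  97 109 115 106 102  95  91  89  93  92  91  88  92  97 101 111 116 114  99  82  65  62
 72  61  50  51  62  84 103 112 114 109 104  95  96  96  96  97  96  99 110 110 113 115 105  88  72  62  65
```

Re-reading the edges (bottom ellipse rows 145–230, half-width ≈54): tilt ≈19°, slid ≈23 mm. Pressing it down on the worktop will right it.

Call:
step_arm([
  [[0,0,-35,0,1],[0,0,-35,0,1],[0,0,-35,0,1],[0,0,-30,0,1],[0,0,-8,0,1],[0,0,-2,0,1],[0,0,0,0,1]],
])

```text
t: 51.38
ee_pos: [0.5796, 0.0476, 0.0844]
tcp_rot: [[-0.002, 1.0, -0.0], [1.0, 0.002, -0.0], [-0.0, -0.0, -1.0]]
contact_force: [0.3, 0.1, -1.5]
gripper_width: 0.0681
finger_force: 62.2
```

Call:
step_arm([
  [[0,0,-2,0,1],[0,0,-2,0,1],[0,0,0,0,1]],
])

```text
t: 51.63
ee_pos: [0.5806, 0.0484, 0.0816]
tcp_rot: [[-0.003, 1.0, 0.003], [1.0, 0.003, 0.0], [0.0, 0.003, -1.0]]
contact_force: [0.1, 0.5, -0.9]
gripper_width: 0.0683
finger_force: 62.2
```

Call:
step_arm([
  [[0,0,-2,0,1],[0,0,-2,0,1],[0,0,0,0,1]],
])

```text
t: 51.88
ee_pos: [0.5803, 0.0486, 0.0773]
tcp_rot: [[-0.003, 1.0, 0.002], [1.0, 0.003, -0.0], [-0.0, 0.002, -1.0]]
contact_force: [-0.9, 0.8, 4.7]
gripper_width: 0.0681
finger_force: 62.7
```

Call:
step_arm([
  [[0,0,-2,0,1],[0,0,-2,0,1],[0,0,-1,0,1],[0,0,0,0,1]],
])

```text
t: 52.22
ee_pos: [0.5803, 0.0486, 0.0766]
tcp_rot: [[-0.003, 1.0, 0.004], [1.0, 0.003, -0.0], [-0.0, 0.004, -1.0]]
contact_force: [-8.3, -0.2, 34.5]
gripper_width: 0.0683
finger_force: 66.2
```

Call:
step_arm([
  [[0,0,-2,0,1],[0,0,-1,0,1],[0,0,0,0,1]],
])

```text
t: 52.47
ee_pos: [0.5803, 0.0486, 0.0764]
tcp_rot: [[-0.004, 1.0, 0.005], [1.0, 0.004, -0.0], [-0.0, 0.005, -1.0]]
contact_force: [-12.6, -1.0, 53.3]
gripper_width: 0.0682
finger_force: 68.4
```

Stiff contact at .0765 means the bottom is already flat on the worktop. Unload, release and lift.

Call:
step_arm([
  [[0,0,4,0,1],[0,0,4,0,1],[0,0,0,0,1],[0,0,0,0,0],[0,0,0,0,0],[0,0,0,0,0],[0,0,0,0,0],[0,0,0,0,0],[0,0,20,0,0],[0,0,35,0,0],[0,0,35,0,0],[0,0,35,0,0]],
])

```text
t: 53.47
ee_pos: [0.5789, 0.0485, 0.2016]
tcp_rot: [[-0.003, 1.0, -0.002], [1.0, 0.003, -0.0], [-0.0, -0.002, -1.0]]
contact_force: [0.8, 0.3, -0.3]
gripper_width: 0.0855
finger_force: 0.0
```

```bash
cat > look.py <<'E'
from h import *
import sys
im,s=snap('wrist',sys.argv[1]); x,y=float(sys.argv[2]),float(sys.argv[3]); print(s['ee_pos'])
k=np.linspace(0,2*np.pi,61)
g=cv2.Canny(cv2.GaussianBlur(cv2.cvtColor(im,cv2.COLOR_RGB2GRAY),(5,5),0),15,40)
D=cv2.distanceTransform(255-g,cv2.DIST_L2,3)
for nm,r,z in(('rim',.035,.094),('base',.0335,.002)):
    q=np.array([proj('wrist',np.array([x+r*np.cos(a),y+r*np.sin(a),z]),s) for a in k]); print(nm,'v',q[:,1].min(),q[:,1].max(),'u',q[:,0].min(),q[:,0].max())
for c in range(230,330,12): print(c,np.where(g[:,c])[0])
E
python3 look.py w20 .58 .0486
python3 - <<'E'
from h import *
im,s=snap('side','s20'); a=np.load('pics/side0.npz')['im']
for c in((.58,.0486,0),(.58,.0486,.094),(.58+.035,.0486,.05),(.58-.035,.0486,.05)): print(proj('side',np.array(c)))
E
```

```text
[0.57893192 0.04849068 0.20164213]
rim v 164.51063281570097 258.217526358876 u 228.60878934927177 326.30688644121244
base v 151.78184250744883 218.71395111390777 u 243.09634112807223 311.41166815169674
230 [ 55 147 148 156 157 158 159 181 182 183 184 192 193 277 283 284 290 291
 292 293 328 329 341 342 343 358]
242 [ 55  86 131 132 136 137 146 147 163 164 165 175 176 177 195 196 203 204
 208 209 284 285 290 291 303 304 305 311 312 326 327 358]
254 [  7  10  13  20  55  84 123 127 131 181 182 212 213 216 217 291 292 297
 298 301 302 311 312 313 359]
266 [  5   9  10  11  12  19  55  84 122 126 187 190 195 217 220 362]
278 [  4   8  11  18  55  84 112 113 118 121 125 187 190 195 218 222 363]
290 [  3   7   9  17  55  84 107 120 123 129 182 183 190 192 216 220 361]
302 [  2   5   8  15  56  85 107 124 125 128 129 139 140 167 168 181 182 190
 210 211 215 216 300 320 321 351 352 359]
314 [  1   4   5   6   7  14  57  86 111 132 133 138 139 140 192 199 200 207
 208 293 313 358]
326 [  0   3   6  13  57  87 117 149 150 151 188 189 192 290 309 311 358]
[277.12736581 191.39020525]
[277.28317866 166.57556079]
[287.68309387 176.78189508]
[266.62392844 180.04891428]
```

```bash
python3 - <<'E'
from h import *
np.set_printoptions(precision=4,suppress=True)
d=np.load('pics/w20.npz'); s=dict(ee_pos=d['p'],tcp_rot=d['R']); im=d['im']
g=cv2.Canny(cv2.GaussianBlur(cv2.cvtColor(im,cv2.COLOR_RGB2GRAY),(5,5),0),15,40)
for v in range(120,230,10): print(v,np.where(g[v,180:380])[0]+180)
k=np.linspace(0,2*np.pi,90,endpoint=False); D=cv2.distanceTransform(255-g,cv2.DIST_L2,3)
from scipy.optimize import minimize
for nm,r,z in(('rim',.035,.094),('rimin',.033,.094),('base',.0335,.001),('floor',.031,.003)):
    best=None
    for y0 in (.05,.06,.07,.08,.09):
        for x0 in (.57,.58,.59):
            f=lambda p:np.mean([min(D[int(np.clip(q[1],0,419)),int(np.clip(q[0],0,559))],6) for q in (proj('wrist',np.array([p[0]+r*np.cos(a),p[1]+r*np.sin(a),z]),s) for a in k)])
            o=minimize(f,[x0,y0],method='Nelder-Mead',options=dict(initial_simplex=[[x0,y0],[x0+.005,y0],[x0,y0+.005]],maxiter=40))
            if best is None or o.fun<best.fun: best=o
    print(nm,best.x,best.fun)
E
```

```text
120 [244 262 263 264 265 290 291 292]
130 [243 244 249 250 255 256 291 292 304 305 310 311]
140 [234 235 239 245 302 303 314 315 320]
150 [229 233 241 304 308 320 326]
160 [226 229 241 304 309 323 329]
170 [225 228 240 244 245 301 308 324 330]
180 [226 229 244 245 251 252 293 294 303 304 323 328]
190 [229 233 237 238 250 251 252 255 260 261 262 263 264 265 266 267 278 279
 280 281 282 283 284 285 286 287 288 289 290 291 292 294 295 296 297 298
 299 300 301 302 303 304 305 306]
200 [234 235 238 239 246 247 248 313 314 320]
210 [243 244 249 250 302 303 304 310 311]
220 [263 264 265 266 288 289 290 291 292]Traceback (most recent call last):
  File "<stdin>", line 13, in <module>
    res = _minimize_neldermead(fun, x0, args, callback, bounds=bounds,
                               **options)
    fsim[j] = func(sim[j])
              ~~~~^^^^^^^^
    fx = function(np.copy(x), *(wrapper_args + args))
  File "<stdin>", line 12, in <lambda>
  File "<stdin>", line 12, in <genexpr>
  File "h.py", line 19, in proj
    m,C=cam(n,s); p=np.linalg.inv(C)@np.append(P,1); x,y=p[0]/p[2],p[1]/p[2]; f=1+m['k1']*(x*x+y*y)
        ~~~^^^^^
  File "h.py", line 6, in cam
    m=camera_model(n)
ValueError: time passes only in moves, steps and waits
```

```bash
python3 - <<'E'
from h import *
np.set_printoptions(precision=4,suppress=True)
d=np.load('pics/w20.npz'); s=dict(ee_pos=d['p'],tcp_rot=d['R'])
print(plane('wrist',277.5,172,.094,s),plane('wrist',274,152,.002,s),plane('wrist',278,222,.094,s),plane('wrist',278,121,.094,s),plane('wrist',278,190,.002,s),plane('wrist',278,118,.002,s))
print(state()['t'])
E
```

```text
[0.5799 0.0784 0.094 ] [0.5768 0.0819 0.002 ] [0.5804 0.042  0.094 ] [0.5801 0.1128 0.094 ] [0.5808 0.0447 0.002 ] [0.5805 0.1135 0.002 ]
53.5667
```

Beaker stands upright at (.58,.079): rim centre and base centre agree. Now look down into the jar and at the scrapers.

Call:
step_arm([
  [[-15,-30,10,0,0],[-15,-30,10,0,0],[-15,-30,10,0,0],[-15,-30,10,0,0],[-15,-30,5,0,0],[-16,-28,5,0,0],[0,0,0,0,0],[0,0,0,0,0]],
])

```text
t: 54.23
ee_pos: [0.4877, -0.1307, 0.2508]
tcp_rot: [[0.001, 1.0, -0.0], [1.0, -0.001, 0.0], [0.0, -0.0, -1.0]]
contact_force: [0.7, 0.6, -0.5]
gripper_width: 0.0854
finger_force: 0.0
```

```bash
python3 - <<'E'
from h import *
np.set_printoptions(precision=4,suppress=True)
im,s=snap('wrist','w21'); print(s['ee_pos'])
q=proj('wrist',np.array([.488,-.087,.1]),s); f=proj('wrist',np.array([.488,-.087,.038]),s); print('mouth',q,'floor',f)
g=cv2.cvtColor(im,cv2.COLOR_RGB2GRAY); u,v=q.astype(int)
for r in range(v-40,v+41,4): print(r,' '.join('%3d'%x for x in g[r,u-40:u+41:4]))
c=cv2.HoughCircles(cv2.GaussianBlur(g,(3,3),0),cv2.HOUGH_GRADIENT,1,9,param1=60,param2=9,minRadius=6,maxRadius=13)
print([x for x in c[0] if np.hypot(x[0]-f[0],x[1]-f[1])<45])
# scrapers: dark handles
hsv=cv2.cvtColor(im,cv2.COLOR_RGB2HSV); m=(g<45).astype(np.uint8)
n,l,st,ce=cv2.connectedComponentsWithStats(m)
for i in range(1,n):
    if st[i,4]>150: print('dark',st[i],ce[i])
E
```

```text
[ 0.4877 -0.1307  0.2508]
mouth [275.997  146.0193] floor [275.9993 140.0793]
106  26  41  35  33 135 178 202 196 189 191  80  79  76  88 184 179 127  74  39  40  80
110  41  38  33 128 203 193 196 187 184 181 180 178 184 182  93  93  95 155  85  41  37
114  43  33  83  87 132 192 189 177 149 193 188 183 170 118 167 182  93 162 151  69  42
118  31  61  91  85 195 188 165 144  87  84  92  91 110 108 179  97 164  84 171 123  34
122  37  76  87  86  91 188  75  83  83  73  71  84  81  80  81 151 123 160  83 161  99
126  81  84  84  93  84  53  72  83  93  79  74  85  78  81  78  87 146 145 165 106 106
130  76  87  91  86  70  80  68  80  81  79  81  75  77  84  89  81  64 174  90  84  84
134  78  86  91  82  56  87  81  67  68  78  89  88  69  80  78  76  66 129  90  87  84
138  83  83  91  82  58  85  94  86  87  88  85  89  72  72  65  71  70  69 110  83  87
142  79  87  87  67  51  89  90  86  92  88  85  86  69  81  89  76  69  55  85  88  88
146 169 135  83  73  57  89  89  87  82  78  83  80  82  64  70  74  64  59  86  84  85
150 150 204  81  79  67  64  90  88  80  82  93  82  7
[... 871 characters left out ...]
 array([290.5, 135.5,  12.4], dtype=float32), array([307.5, 116.5,  12.4], dtype=float32), array([263.5, 125.5,  11.3], dtype=float32), array([285.5, 122.5,  12.4], dtype=float32), array([303.5, 130.5,   6.9], dtype=float32), array([276.5, 150.5,   9.6], dtype=float32), array([251.5, 112.5,   6.9], dtype=float32), array([300.5, 104.5,   6.9], dtype=float32)]
dark [   0    0   77  160 8771] [33.3695 80.5092]
dark [278  95  69  74 891] [321.2548 127.5903]
dark [226  97  27  28 283] [237.9823 109.9859]
dark [510 226  28  23 487] [523.5277 237.1314]
dark [    0   262   560   158 47658] [279.4546 367.1358]
dark [228 262  71  16 929] [262.9806 269.507 ]
dark [248 330  66  16 886] [279.991 337.281]
```

```bash
python3 - <<'E'
from h import *
np.set_printoptions(precision=4,suppress=True)
d=np.load('pics/w21.npz'); s=dict(ee_pos=d['p'],tcp_rot=d['R']); im=d['im']; g=cv2.cvtColor(im,cv2.COLOR_RGB2GRAY)
P=lambda u,v,z:plane('wrist',u,v,z,s)[:2]
m=(g<45).astype(np.uint8); n,l,st,ce=cv2.connectedComponentsWithStats(m)
for i in range(1,n):
    if st[i,4] in range(850,960) and st[i,1]>250:
        x,y,w,h,_=st[i]; vv,uu=np.where(l==i)
        vL=vv[uu<x+15].mean(); vR=vv[uu>x+w-15].mean()
        print('handle',P(x,vL,.012),P(x+w,vR,.012))
        r=g[int(vR)][x+w:x+w+75]; print('blade row',r[::3])
        for uc in (x+w+15,x+w+35): print('blade col',uc,int(vR)-30,g[int(vR)-30:int(vR)+30,uc][::2])
b=cv2.createCLAHE(4,(4,4)).apply(cv2.resize(g[108:176,240:312],None,fx=1,fy=1))
ch=" .:-=+*#%@"
lo,hi=50,100
for row in g[112:172:2,244:310]: print(''.join(ch[int(np.clip((x-lo)/(hi-lo)*9.9,0,9))] for x in row))
E
```

```text
handle [ 0.4309 -0.2404] [ 0.5151 -0.2398]
blade row [111 162 118 163 164 165 168 163 164 161 165 166 167 163 164 167 165 161
 165 137 160 166 163 167 162]
blade col 314 239 [159 160 159 160 162 159 163 113 161 162 166 170 166 166 156 165 165 164
 162 158 163 159 162 163 163 164 165 162 160 163]
blade col 334 239 [165 160 161 164 158 160 167 111 157 164 165 166 163 167 162 167 164 165
 161 160 163 160 161 162 161 158 162 161 161 162]
handle [ 0.4521 -0.3359] [ 0.5362 -0.3351]
blade row [163 155 160 159 162 160 158 158 160 162 161 164 161 165 166 166 164 165
 158 158 162 160 160 158 159]
blade col 329 307 [160 159 157 157 153 159 161  93 156 154 156 161 161 157 159 160 162 159
 153 151 162 161 162 158 161 149   0  18   4  17]
blade col 349 307 [164 161 158 158 159 157 158  82 159 159 160 160 156 158 161 160 166 158
 155 157 154 157 160 156 157 159 158 161 154 157]
**+*%@@@@@@@@@@@@@@@@@@@@@@@@@@@@@@@@@@@@@@@@@@@@@@@%*#=%@@@@@@@@*
=*%#+**@@@@@@@@@@@@@@@@@@@@@@@@@@@@@@@@@@@@@@@@@@@@@@@@%#*@@@@@@@@
*###%*#@@@@@@@@@@@@@@@@@@@@@@@@@@@@@@@@@@@@@@@@@@%@@@@@@@#*#@@@@@@
%##*#@@@@@@@@@@@@@@@@@@
[... 1085 characters left out ...]
++==+#%#*######*+::.-. .-=#++*
*+**=::.:.:.--*%#*#*##*#+-+***#+#***+++=*#*###*##*+--:...:..=+*+*#
+*+*+-:.::::::-*########*===++*+*+*+==-+**##*###*+-.-:.. ..-+#*+*#
**+**=:.:...:-:--+#**%*##*=-==+-+===--=***#####+-.-:::..-.-+**++##
*#+***=.::-...:::.:+***#*#**+=-----=+*#%%#*%+==-..::::::::=+*=+###
*%*****+:::.::::--:::-==#**####*####%#%#**=-:--:.:.:-::::+*#=***#%
*##*****+-: ---.--:-:-:-----=-+=+++===--:---:::--:-.:::++**=*###**
*#%###+**++::: :::-:--::--:=:-::-.::-.::--..-::-:.:.:-=*##+*##****
****##**++#*+--:-:.:::.-:----::-:-::-:-::-:-::-::.-:+*#**+***##**+
++**%*##+++**++---:.-::::-:--:-:::--.:-:-:..:--:-=+#******#*****++
==++****##*+++##++==--:::::--:=::-:-:--=:.::-.++##*****##*****+==+
```

All 5 balls show as round blobs in the jar's bore. Scraper0: handle x .431–.515, y -.240. Scraper1 has been knocked: handle now x .452–.536, y -.3355, both yaw ≈0. Now the block's edges precisely, from w1.

```bash
python3 - <<'E'
from h import *
np.set_printoptions(precision=4,suppress=True)
d=np.load('pics/w1.npz'); s=dict(ee_pos=d['p'],tcp_rot=d['R']); im=d['im']
b=cv2.GaussianBlur(im,(5,5),0).astype(int); m=((b[:,:,1]-b[:,:,0])>=3)&(b[:,:,1]>150)
m=cv2.morphologyEx(m.astype(np.uint8),cv2.MORPH_OPEN,np.ones((5,5)))
n,l,st,ce=cv2.connectedComponentsWithStats(m)
for i in range(1,n):
    if st[i,4]>300: print(st[i],ce[i])
L=[];R=[]
for v in range(60,260,4):
    x=np.where(m[v,240:370])[0]+240
    if len(x)>20: print(v,x[0],x[-1],end='; ')
print()
for u in range(270,350,8):
    y=np.where(m[40:270,u])[0]+40; print(u,y[0],y[-1],end='; ')
E
```

```text
[ 286   70   56   34 1189] [311.4289  84.0328]
[287 103  52  34 649] [308.7982 120.5485]
[ 275  160   68   44 1747] [300.5037 179.2295]
[ 281  193   69   55 2757] [317.769  223.8556]
[  0 261  19  73 814] [  6.3833 304.0799]
72 311 341; 76 287 341; 80 291 340; 84 276 337; 88 277 331; 92 286 322; 96 290 312; 120 296 318; 124 287 315; 128 287 313; 132 287 310; 164 275 316; 168 275 320; 172 276 326; 176 276 342; 180 277 338; 184 277 330; 188 277 319; 192 278 310; 196 279 347; 200 280 347; 204 315 347; 208 305 347; 212 296 348; 216 285 348; 220 281 348; 224 281 349; 228 282 349; 232 282 349; 236 282 349; 240 283 349; 244 283 328; Traceback (most recent call last):
  File "<stdin>", line 15, in <module>
IndexError: index 0 is out of bounds for axis 0 with size 0
```

```bash
python3 - <<'E'
from h import *
np.set_printoptions(precision=4,suppress=True)
d=np.load('pics/w1.npz'); s=dict(ee_pos=d['p'],tcp_rot=d['R']); im=d['im'].astype(int)
P=lambda u,v:plane('wrist',u,v,.041,s)[:2]
l=np.array([P(*c) for c in((275,164),(277,184),(279,196),(281,220),(282,230),(283,242))]); r=np.array([P(*c) for c in((341,74),(347,200),(348,214),(349.5,236))])
for q in(l,r): k=np.polyfit(q[:,1],q[:,0],1); print(q.round(4).tolist(),'yaw',np.degrees(np.arctan(-k[0])),'x at y=.295',np.polyval(k,.295))
for u in (285,300,315,330,340): print(u,[tuple(im[v,u]) for v in range(66,84,2)],'|',[tuple(im[v,u]) for v in range(234,256,2)])
E
```

```text
[[0.5458, 0.2993], [0.5481, 0.276], [0.5505, 0.2616], [0.5529, 0.232], [0.5542, 0.2194], [0.5555, 0.2038]] yaw 5.800037667331202 x at y=.295 0.5464479764181018
[[0.6171, 0.3971], [0.6307, 0.2568], [0.6329, 0.2395], [0.6365, 0.2115]] yaw 5.850254435369678 x at y=.295 0.6273781111857467
285 [(np.int64(152), np.int64(152), np.int64(146)), (np.int64(147), np.int64(149), np.int64(144)), (np.int64(152), np.int64(150), np.int64(148)), (np.int64(155), np.int64(154), np.int64(146)), (np.int64(149), np.int64(150), np.int64(145)), (np.int64(192), np.int64(198), np.int64(183)), (np.int64(227), np.int64(230), np.int64(221)), (np.int64(225), np.int64(230), np.int64(221)), (np.int64(204), np.int64(208), np.int64(197))] | [(np.int64(222), np.int64(229), np.int64(212)), (np.int64(222), np.int64(229), np.int64(213)), (np.int64(222), np.int64(228), np.int64(212)), (np.int64(219), np.int64(228), np.int64(213)), (np.int64(217), np.int64(224), np.int64(204)), (np.int64(215), np.int64(225), np.int64(204)), (np.int64(206), np.int64(213), np.int64(195)), (np.int64(157), np.int64(160), np.int64(152)), (np.int
[... 3225 characters left out ...]
64(154), np.int64(160), np.int64(149)), (np.int64(148), np.int64(155), np.int64(144)), (np.int64(149), np.int64(157), np.int64(145)), (np.int64(137), np.int64(142), np.int64(132))] | [(np.int64(173), np.int64(181), np.int64(173)), (np.int64(161), np.int64(168), np.int64(166)), (np.int64(196), np.int64(206), np.int64(190)), (np.int64(220), np.int64(228), np.int64(211)), (np.int64(161), np.int64(167), np.int64(156)), (np.int64(156), np.int64(154), np.int64(148)), (np.int64(147), np.int64(150), np.int64(142)), (np.int64(152), np.int64(152), np.int64(147)), (np.int64(152), np.int64(152), np.int64(148)), (np.int64(154), np.int64(153), np.int64(150)), (np.int64(152), np.int64(153), np.int64(145))]
```

```bash
python3 - <<'E'
from h import *
np.set_printoptions(precision=4,suppress=True)
d=np.load('pics/w1.npz'); s=dict(ee_pos=d['p'],tcp_rot=d['R'])
a=plane('wrist',315,74,.041,s)[:2]; b=plane('wrist',315,244.5,.041,s)[:2]; print(a,b)
t=.1017; ex=np.array([np.cos(t),np.sin(t)]); ey=np.array([-ex[1],ex[0]])
F=np.array([.5464,.295]); yc=(a@ey+b@ey)/2; print('width',(a-b)@ey)
C=ex*(F@ex)+ey*yc; print('front centre',C,'slots',[C+k*.06*ey for k in(-1,0,1)])
E
```

```text
[0.589  0.3969] [0.5947 0.2005]
width 0.19596555042990943
front centre [0.5465 0.2941] slots [array([0.5526, 0.2344]), array([0.5465, 0.2941]), array([0.5404, 0.3537])]
```

Call:
step_arm([
  [[0,-9,0,-0.121,0],[0,-9,0,-0.121,0],[0,-9,0,-0.121,0],[0,-9,0,-0.121,0],[0,-9,0,-0.121,0],[0,-9,0,-0.121,0],[0,-9,0,-0.121,0],[0,-9,0,-0.121,0],[0,-9,0,-0.121,0],[0,-9,0,-0.121,0],[0,-10,0,-0.121,0],[0,-10,0,-0.121,0]],
])

```text
t: 55.28
ee_pos: [0.4894, -0.2383, 0.2502]
tcp_rot: [[0.993, 0.118, -0.001], [0.118, -0.993, 0.001], [-0.001, -0.001, -1.0]]
contact_force: [-0.3, 0.3, 0.2]
gripper_width: 0.0854
finger_force: 0.0
```

Call:
step_arm([
  [[0,0,-30,-0.119,0],[0,0,-35,0,0],[0,0,-35,0,0],[0,0,0,0,0],[0,0,0,0,0]],
])

```text
t: 55.7
ee_pos: [0.4877, -0.2375, 0.149]
tcp_rot: [[1.0, 0.004, -0.005], [0.004, -1.0, 0.004], [-0.005, -0.004, -1.0]]
contact_force: [0.7, -0.7, 0.2]
gripper_width: 0.0855
finger_force: 0.0
```

```bash
cat > dark.py <<'E'
from h import *
import sys
np.set_printoptions(precision=4,suppress=True)
im,s=snap('wrist',sys.argv[1]); print(s['ee_pos'],s['joint_pos'][5],s['t']); g=cv2.cvtColor(im,cv2.COLOR_RGB2GRAY)
n,l,st,ce=cv2.connectedComponentsWithStats((g<45).astype(np.uint8))
for i in range(1,n):
    if st[i,4]>400:
        vv,uu=np.where(l==i); (c,(w,h),a)=cv2.minAreaRect(np.c_[uu,vv].astype(np.float32)); p=plane('wrist',*c,.016,s)
        b=cv2.boxPoints((c,(w,h),a)); q=[plane('wrist',*k,.016,s)[:2] for k in b]
        print(st[i],'c',p[:2],'box',q)
E
python3 dark.py w22
```

```text
[ 0.4877 -0.2375  0.149 ] 59.29348098910045 55.7
[ 480    0   44  209 4413] c [ 0.5673 -0.4071] box [array([ 0.4866, -0.4018]), array([ 0.6406, -0.3966]), array([ 0.6404, -0.415 ]), array([ 0.4846, -0.4225])]
[  41  107  143  107 1926] c [ 0.5127 -0.1054] box [array([ 0.5207, -0.0425]), array([ 0.5633, -0.0807]), array([ 0.5051, -0.1655]), array([ 0.4577, -0.131 ])]
[ 388  143   29  103 1805] c [ 0.496  -0.3363] box [array([ 0.4532, -0.3286]), array([ 0.5365, -0.3263]), array([ 0.5355, -0.3438]), array([ 0.4518, -0.3477])]
[ 273  168   20  100 1671] c [ 0.4761 -0.2422] box [array([ 0.5159, -0.2346]), array([ 0.5159, -0.2491]), array([ 0.4327, -0.2506]), array([ 0.4326, -0.2347])]
[  93  218   64   64 1291] c [ 0.4494 -0.1109] box [array([ 0.4318, -0.08  ]), array([ 0.4816, -0.1168]), array([ 0.4662, -0.1399]), array([ 0.4147, -0.1042])]
[    0   261   560   159 46867] c [ 0.3596 -0.2407] box [array([0.4338, 0.0074]), array([ 0.4366, -0.4872]), array([ 0.2441, -0.5491]), array([0.24  , 0.0664])]
```

Call:
step_arm([
  [[0,-4,-35,0,0],[0,0,-35,0,0],[0,0,-30,0,0],[0,0,-18,0,0],[0,0,-5,0,0],[0,0,0,0,0],[0,0,0,0,1],[0,0,0,0,1],[0,0,0,0,1],[0,0,0,0,1],[0,0,0,0,1],[0,0,0,0,1]],
], newtons=50)

```text
t: 56.75
ee_pos: [0.4889, -0.2437, 0.0291]
tcp_rot: [[1.0, 0.003, 0.001], [0.003, -1.0, -0.001], [0.001, 0.001, -1.0]]
contact_force: [3.7, -1.6, 0.8]
gripper_width: 0.0144
finger_force: 48.7
```

Call:
step_arm([
  [[0,0,0,0,1],[0,0,0,0,1],[0,0,0,0,1],[0,0,0,0,1]],
])

```text
t: 57.08
ee_pos: [0.489, -0.2438, 0.0291]
tcp_rot: [[1.0, 0.003, 0.001], [0.003, -1.0, -0.001], [0.001, 0.001, -1.0]]
contact_force: [-0.6, 0.1, 5.9]
gripper_width: 0.0143
finger_force: 49.5
```

Call:
step_arm([
  [[0,0,15,0,1],[0,0,35,0,1],[0,0,35,0,1],[0,0,35,0,1],[0,0,31,0,1],[-5,36,0,0.01,1],[-5,36,0,0.01,1],[-5,36,0,0.01,1],[-5,36,0,0.01,1],[-5,36,0,0.01,1],[-5,36,0,0.01,1],[-5,36,0,0.01,1]],
])

```text
t: 58.08
ee_pos: [0.4526, 0.01, 0.1793]
tcp_rot: [[0.997, 0.073, 0.0], [0.073, -0.997, 0.0], [0.0, -0.0, -1.0]]
contact_force: [0.9, 0.3, 0.3]
gripper_width: 0.0146
finger_force: 49.0
```

Call:
step_arm([
  [[-5,37,0,0.01,1],[-5,37,0,0.01,1],[-5,37,0,0.01,1],[-5,37,0,0.002,1],[-5,37,0,0,1],[-5,37,0,0,1],[-5,37,0,0,1],[-5,37,0,0,1],[0,37,0,0,1],[0,0,0,0,1],[0,0,0,0,1]],
])

```text
t: 59.0
ee_pos: [0.4131, 0.3433, 0.1789]
tcp_rot: [[0.994, 0.108, 0.0], [0.108, -0.994, -0.0], [0.0, 0.0, -1.0]]
contact_force: [-1.3, -1.7, -0.7]
gripper_width: 0.0145
finger_force: 49.2
```

```bash
python3 - <<'E'
from h import *
np.set_printoptions(precision=4,suppress=True)
im,s=snap('wrist','w23'); print(s['ee_pos'],s['tcp_rot'][:,0],s['joint_pos'],s['gripper_width'])
R=s['tcp_rot'];p=s['ee_pos']
for nm,o in(('blade tip',(.097,0,.029)),('tipL',(.097,.018,.029)),('tipR',(.097,-.018,.029)),('orig',(.027,0,.029))): print(nm,proj('wrist',p+R@np.array(o),s))
for k,c in enumerate([(.5526,.2344),(.5465,.2941),(.5404,.3537)]): print('slot',k,proj('wrist',np.array([*c,.041]),s))
print('ends',proj('wrist',np.array([.5366,.3927,.041]),s),proj('wrist',np.array([.5566,.1956,.041]),s))
im=im.astype(int)
g=cv2.cvtColor(im.astype(np.uint8),cv2.COLOR_RGB2GRAY)
for u in range(60,520,40): print(u,g[0:150:3,u])
E
```

```text
[0.4131 0.3433 0.1789] [0.9941 0.1083 0.0001] [ 35.2203  18.5491  96.7874  -0.0073  64.6592 119.0081] 0.014539411094186909
blade tip [275.8639  46.0956]
tipL [318.8781  46.2905]
tipR [232.8529  46.3149]
orig [275.9073 207.2716]
slot 0 [444.9589  34.9946]
slot 1 [364.0832  31.7246]
slot 2 [280.6841  30.201 ]
ends [225.8787  29.8649] [494.934   37.9872]
60 [ 14  21  10  18  14  10  15   2   1  82 129 190 186 181 185 183 181 181
 184 184 185 183 186 184 185 186 186 186 188 181 187 185 185 181 183 185
 186 185 190 187 188 189 190 191 193 194 192 187 188 194]
100 [182 180 184 186 184 185 185 186 184 187 185 185 186 187 186 188 187 187
 189 186 192 187 188 187 189 189 187 190 189 191 192 190 186 187 193 189
 189 191 184 186 187 193 189 191 190 195 192 187 188 193]
140 [182 185 181 186 183 185 187 187 185 189 186 188 189 188 190 187 188 188
 192 185 192 190 191 189 190 189 190 192 187 194 193 191 193 192 189 193
 191 195 193 192 193 196 192 191 194 189 193 192 193 195]
180 [184 184 187 184 185 187 188 185 190 190 192 100 101  98  99  99 102 105
 100 101  99 102 102  99  98 102 100 102 101 1
[... 1048 characters left out ...]
95 195 193 195 195
 196 194 193 196 195 194 198 198 192 197 192 196 193 196]
420 [242 242 242 243 242 243 243 243 243 243 245 180 134 201 120 191 188 192
 193 192 186 190 187 192 190 192 188 195 190 191 197 192 192 195 191 191
 193 193 194 191 192 192 189 188 192 188 191 194 196 197]
460 [239 240 241 240 241 241 241 241 242 240 242 236 113 111 127 118 188 188
 187 185 190 193 189 193 190 190 189 193 191 192 185 190 191 188 189 189
 192 190 189 189 187 192 191 191 197 190 192 192 192 194]
500 [181 185 179 186 180 183 181 183 183 185 188 189 185 185 189 186 185 186
 187 186 187 184 190 190 190 186 191 191 194 187 188 190 190 190 187 191
 188 192 192 194 191 190 192 191 195 189 189 195 193 191]
```

```bash
python3 - <<'E'
from h import *
np.set_printoptions(precision=4,suppress=True,linewidth=220)
d=np.load('pics/w23.npz'); s=dict(ee_pos=d['p'],tcp_rot=d['R']); g=cv2.cvtColor(d['im'],cv2.COLOR_RGB2GRAY)
for v in (6,14,22,34,36,38,40): print(v,list(zip(range(200,510,4),g[v,200:510:4])))
for v in (60,80,110,150): print('blade',v,g[v,200:350:3])
for z in (.02,.027): print([proj('wrist',np.array([*c,z]),s) for c in ((.5526,.2344),(.5465,.2941),(.5404,.3537))])
E
```

```text
6 [(200, np.uint8(186)), (204, np.uint8(182)), (208, np.uint8(189)), (212, np.uint8(187)), (216, np.uint8(192)), (220, np.uint8(113)), (224, np.uint8(113)), (228, np.uint8(148)), (232, np.uint8(106)), (236, np.uint8(113)), (240, np.uint8(116)), (244, np.uint8(117)), (248, np.uint8(144)), (252, np.uint8(144)), (256, np.uint8(143)), (260, np.uint8(148)), (264, np.uint8(146)), (268, np.uint8(146)), (272, np.uint8(146)), (276, np.uint8(147)), (280, np.uint8(141)), (284, np.uint8(143)), (288, np.uint8(253)), (292, np.uint8(246)), (296, np.uint8(246)), (300, np.uint8(246)), (304, np.uint8(246)), (308, np.uint8(246)), (312, np.uint8(246)), (316, np.uint8(225)), (320, np.uint8(198)), (324, np.uint8(194)), (328, np.uint8(188)), (332, np.uint8(245)), (336, np.uint8(246)), (340, np.uint8(246)), (344, np.uint8(245)), (348, np.uint8(245)), (352, np.uint8(245)), (356, np.uint8(244)), (360, np.uint8(245)), (364, np.uint8(244)), (368, np.uint8(244)), (372, np.uint8(246)), (376, np.uint8(244)), (380, np.uint8(244)), (384, np.uint8(245)), (388, np.uint8(244)), (392, np.uint8(244)), (396, np.uint8(243)
[... 11206 characters left out ...]
110 108 108 113 114 112 113 113 112 116 112 106 113 109  94 195 196 197 200 202 199 198 194 198 195]
blade 110 [102 107 100 106 102 104 109 103 103 103 104  96 108 107 105 112 110 112 113 111 108 108 114 109 108 109 113 110 107 110 111 109 114 111 111 105 112 109 113  96 104 101 103 100 102 201 196 197 193 193]
blade 150 [107 102 102 107  98 102 104 105 104  99 102 106 102 102 103 106 109 105 110 108 110 110 109 106 104 102 103 108 107 111 108 106 108 103 109 107 108 106 102  99 127 198 194 134 100 105 106 102 104 106]
[array([432.295 ,  40.6756]), array([357.2836,  37.9483]), array([280.3193,  36.6472])]
[array([436.3065,  38.8721]), array([359.4317,  35.9807]), array([280.4345,  34.6119])]
```

Block edges in w23 (front top edge rows 30–35, ends at columns 226 and 495) match my model to <1 mm. The blade (columns 233–318) is straight. Insert into slot 2.

Call:
step_arm([
  [[0,-2.6,-30,-0.0065,1],[0,0,-35,0,1],[0,0,-35,0,1],[0,0,-27.5,0,1],[0,0,0,0,1],[0,0,0,0,1]],
])

```text
t: 59.55
ee_pos: [0.4124, 0.3365, 0.0506]
tcp_rot: [[0.995, 0.096, -0.004], [0.096, -0.995, -0.003], [-0.004, 0.003, -1.0]]
contact_force: [-0.2, -0.3, -0.1]
gripper_width: 0.0143
finger_force: 49.2
```

```bash
cat > ins.py <<'E'
from h import *
import sys
k=int(sys.argv[1]); s=state(); c=[(.5526,.2344),(.5465,.2941),(.5404,.3537)][k]; t=.1017
ex=np.array([np.cos(t),np.sin(t)]); ey=np.array([-ex[1],ex[0]]); p=s['ee_pos'][:2]-c
print('along %.4f lat %.4f z %.4f yaw %.4f'%(p@ex,p@ey,s['ee_pos'][2],np.arctan2(s['tcp_rot'][1,0],s['tcp_rot'][0,0])),s['contact_force'],s['t'],s['gripper_width'])
E
python3 ins.py 2
```

```text
along -0.1291 lat -0.0041 z 0.0506 yaw 0.0965 [-0.20916237 -0.28156212 -0.05310718] 59.55 0.014318886187997981
```

Call:
step_arm([
  [[0,2,0.5,0.005,1],[0,2,0,0,1],[0,0,0,0,1],[0,0,0,0,1]],
])

```text
t: 59.88
ee_pos: [0.4146, 0.3437, 0.0539]
tcp_rot: [[0.995, 0.103, 0.003], [0.103, -0.995, 0.002], [0.003, -0.002, -1.0]]
contact_force: [0.1, 0.4, -0.7]
gripper_width: 0.0144
finger_force: 49.2
```

```bash
python3 ins.py 2
```

```text
along -0.1261 lat 0.0029 z 0.0539 yaw 0.1034 [ 0.12941848  0.42286574 -0.71809107] 59.8833 0.01441315086497315
```

Call:
step_arm([
  [[0,0,0,0,1],[0,0,0,0,1],[0,0,0,0,1],[0,0,0,0,1]],
])

```text
t: 60.22
ee_pos: [0.4134, 0.3429, 0.0523]
tcp_rot: [[0.995, 0.103, 0.0], [0.103, -0.995, 0.0], [0.0, -0.0, -1.0]]
contact_force: [-0.8, -1.0, -2.2]
gripper_width: 0.0143
finger_force: 49.2
```

```bash
python3 ins.py 2
```

```text
along -0.1274 lat 0.0022 z 0.0523 yaw 0.1035 [-0.82623315 -1.0108114  -2.16797133] 60.2167 0.014271000625119793
```

Call:
step_arm([
  [[0,-2.2,-0.8,-0.001,1],[0,0,0,0,1],[0,0,0,0,1],[0,0,0,0,1],[4.97,0.51,0,0,1],[4.97,0.51,0,0,1],[4.97,0.51,0,0,1],[4.97,0.51,0,0,1],[4.97,0.51,0,0,1],[0,0,0,0,1],[0,0,0,0,1],[0,0,0,0,1]],
])

```text
t: 61.22
ee_pos: [0.4382, 0.3431, 0.0512]
tcp_rot: [[0.995, 0.102, -0.001], [0.102, -0.995, -0.0], [-0.001, 0.0, -1.0]]
contact_force: [0.9, 0.4, 0.1]
gripper_width: 0.0148
finger_force: 49.2
```

```bash
python3 ins.py 2
```

```text
along -0.1028 lat -0.0002 z 0.0512 yaw 0.1022 [0.94629983 0.39062856 0.07438042] 61.2167 0.01479372029683832
```

Call:
step_arm([
  [[4.97,0.51,0,0,1],[4.97,0.51,0,0,1],[4.97,0.51,0,0,1],[0,0,0,0,1],[0,0,0,0,1]],
])

```text
t: 61.63
ee_pos: [0.4539, 0.3449, 0.0514]
tcp_rot: [[0.995, 0.102, 0.0], [0.102, -0.995, 0.0], [0.0, -0.0, -1.0]]
contact_force: [-0.3, -0.3, -1.1]
gripper_width: 0.0145
finger_force: 49.2
```

```bash
python3 ins.py 2
```

```text
along -0.0870 lat 0.0000 z 0.0514 yaw 0.1019 [-0.26068526 -0.27778487 -1.14933683] 61.6333 0.014521976068982896
```

Tip ~10 mm past the face with no force: it is in the slot. Pushing home.

Call:
step_arm([
  [[4.97,0.51,0,0,1],[4.97,0.51,0,0,1],[4.97,0.51,0,0,1],[4.97,0.51,0,0,1],[4.97,0.51,0,0,1],[4.97,0.51,0,0,1],[0,0,0,0,1],[0,0,0,0,1]],
])

```text
t: 62.3
ee_pos: [0.4835, 0.3478, 0.0513]
tcp_rot: [[0.995, 0.102, 0.0], [0.102, -0.995, 0.0], [0.0, -0.0, -1.0]]
contact_force: [-0.0, 1.0, -0.7]
gripper_width: 0.0143
finger_force: 49.2
```

```bash
python3 ins.py 2
```

```text
along -0.0572 lat -0.0000 z 0.0513 yaw 0.1019 [-0.04941754  0.9694276  -0.69043542] 62.3 0.014324958930734606
```

Call:
step_arm([
  [[4.97,0.51,0,0,1],[4.97,0.51,0,0,1],[4.97,0.51,0,0,1],[4.97,0.51,0,0,1],[3,0.3,0,0,1],[0,0,0,0,1],[0,0,0,0,1]],
])

```text
t: 62.88
ee_pos: [0.5062, 0.3501, 0.0513]
tcp_rot: [[0.995, 0.102, -0.0], [0.102, -0.995, -0.0], [-0.0, 0.0, -1.0]]
contact_force: [-0.6, -0.9, -1.0]
gripper_width: 0.0142
finger_force: 49.2
```

```bash
python3 ins.py 2
```

```text
along -0.0344 lat -0.0001 z 0.0513 yaw 0.1020 [-0.62699478 -0.8600005  -0.97607704] 62.8833 0.014182053211553634
```

Call:
step_arm([
  [[3,0.3,0,0,1],[3,0.3,0,0,1],[1,0.1,0,0,1],[0,0,0,0,1],[0,0,0,0,1]],
])

```text
t: 63.3
ee_pos: [0.513, 0.3509, 0.0514]
tcp_rot: [[0.995, 0.102, -0.0], [0.102, -0.995, 0.0], [-0.0, -0.0, -1.0]]
contact_force: [-0.3, -0.3, -0.4]
gripper_width: 0.0144
finger_force: 49.2
```

```bash
python3 ins.py 2
```

```text
along -0.0275 lat -0.0000 z 0.0514 yaw 0.1022 [-0.25682798 -0.32781442 -0.44740416] 63.3 0.014446378927787279
```

Call:
step_arm([
  [[1,0.1,-1.5,0,1],[0,0,0,0,1],[0,0,0,0,0.5],[0,0,0,0,0.5],[0,0,0,0,0.5],[0,0,0,0,0.5],[0,0,20,0,0.5],[0,0,35,0,0.5],[0,0,35,0,0.5],[0,0,40,0,0.5],[0,0,0,0,0.5]],
])

```text
t: 64.22
ee_pos: [0.5183, 0.3536, 0.1885]
tcp_rot: [[0.995, 0.102, 0.013], [0.102, -0.995, 0.008], [0.014, -0.006, -1.0]]
contact_force: [2.1, 0.4, 1.4]
gripper_width: 0.0424
finger_force: 0.0
```

```bash
python3 dark.py w24; python3 ins.py 2
```

```text
[0.5183 0.3536 0.1885] 114.5766203538777 64.2167
[ 32   0  36 125 570] c [0.616  0.5616] box [array([0.5618, 0.5814]), array([0.6677, 0.5499]), array([0.6667, 0.5447]), array([0.561 , 0.5757])]
[  67    0   59  232 1855] c [0.5743 0.5234] box [array([0.4642, 0.5621]), array([0.6706, 0.5039]), array([0.6689, 0.4939]), array([0.4625, 0.5503])]
[ 271  176   18   91 1447] c [0.4945 0.349 ] box [array([0.5355, 0.361 ]), array([0.537 , 0.3459]), array([0.4504, 0.3362]), array([0.4487, 0.3524])]
[   0  179   25   86 1698] c [0.4661 0.6091] box [array([0.5077, 0.6172]), array([0.51  , 0.5919]), array([0.4216, 0.6013]), array([0.418 , 0.6288])]
[    0   251   560   169 49994] c [0.3722 0.3361] box [array([0.4327, 0.6267]), array([0.4916, 0.0666]), array([ 0.273 , -0.0238]), array([0.1978, 0.6699])]
along -0.0233 lat 0.0015 z 0.1854 yaw 0.1023 [ 0.02966795 -0.2450838   0.84186422] 64.2667 0.04299873759805143
```

Scraper0 home in slot 2 (handle front end at the face). Fetch scraper1.

Call:
step_arm([
  [[-1,-36,0,-0.01,0.5],[-1,-36,0,-0.01,0.5],[-1,-36,0,-0.01,0.5],[-1,-36,0,-0.01,0.5],[-1,-36,0,-0.01,0.5],[-1,-36,0,-0.01,0.5],[-1,-36,0,-0.01,0.5],[-1,-36,0,-0.01,0.5],[-1,-36,0,-0.01,0.5],[-1,-36,0,-0.012,0.5],[-1,-36,0,0,0.5],[-1,-36,0,0,0.5]],
])

```text
t: 65.27
ee_pos: [0.5007, -0.0825, 0.1788]
tcp_rot: [[1.0, 0.0, -0.002], [0.0, -1.0, 0.001], [-0.002, -0.001, -1.0]]
contact_force: [1.0, -0.4, 0.3]
gripper_width: 0.0424
finger_force: 0.0
```

Call:
step_arm([
  [[0,-36,0,0,0.5],[0,-36,0,0,0.5],[0,-36,0,0,0.5],[0,-36,0,0,0.5],[0,-36,0,0,0.5],[0,-36,-15,0,0.5],[0,-36,-20,0,0.5],[0,0,0,0,0.5],[0,0,0,0,0.5],[0,0,0,0,0.5],[0,0,0,0,0.5]],
])

```text
t: 66.18
ee_pos: [0.5017, -0.3316, 0.1446]
tcp_rot: [[1.0, 0.001, -0.001], [0.001, -1.0, 0.001], [-0.001, -0.001, -1.0]]
contact_force: [0.7, 0.2, 0.0]
gripper_width: 0.043
finger_force: 0.0
```

```bash
python3 dark.py w25
```

```text
[ 0.5017 -0.3316  0.1446] 52.423714636093116 66.1833
[ 368    0   19  228 2306] c [ 0.5716 -0.4051] box [array([ 0.4845, -0.404 ]), array([ 0.6477, -0.3995]), array([ 0.6477, -0.4074]), array([ 0.4842, -0.4132])]
[   0  154   73  144 1464] c [ 0.4882 -0.1393] box [array([ 0.5438, -0.1133]), array([ 0.5493, -0.1701]), array([ 0.427 , -0.1654]), array([ 0.4163, -0.1009])]
[ 274  162   21  102 1521] c [ 0.4962 -0.3377] box [array([ 0.5357, -0.33  ]), array([ 0.5357, -0.345 ]), array([ 0.4531, -0.3462]), array([ 0.4531, -0.3299])]
[  0 196  37  91 463] c [ 0.4707 -0.1139] box [array([ 0.5098, -0.1063]), array([ 0.5097, -0.1388]), array([ 0.4285, -0.1212]), array([ 0.4272, -0.0853])]
[ 460  196   74  147 1712] c [ 0.4425 -0.5174] box [array([ 0.5026, -0.4698]), array([ 0.5114, -0.4906]), array([ 0.3699, -0.5769]), array([ 0.3593, -0.5518])]
[    0   252   560   168 48406] c [ 0.3828 -0.3347] box [array([ 0.4602, -0.0941]), array([ 0.4607, -0.5752]), array([ 0.2635, -0.637 ]), array([ 0.2633, -0.0346])]
```

Call:
step_arm([
  [[6,-6,-30,0,0.5],[0,0,-35,0,0.5],[0,0,-30,0,0.5],[0,0,-18,0,0.5],[0,0,-4,0,0.5],[0,0,0,0,0.5],[0,0,0,0,1],[0,0,0,0,1],[0,0,0,0,1],[0,0,0,0,1],[0,0,0,0,1],[0,0,0,0,1]],
], newtons=50)

```text
t: 67.23
ee_pos: [0.5094, -0.3397, 0.0301]
tcp_rot: [[1.0, 0.0, 0.004], [0.0, -1.0, -0.002], [0.004, 0.002, -1.0]]
contact_force: [0.7, 1.7, 6.4]
gripper_width: 0.0143
finger_force: 50.6
```

Call:
step_arm([
  [[0,0,0,0,1],[0,0,0,0,1],[0,0,0,0,1],[0,0,0,0,1]],
])

```text
t: 67.57
ee_pos: [0.5094, -0.3397, 0.0301]
tcp_rot: [[1.0, 0.0, 0.004], [0.0, -1.0, -0.002], [0.004, 0.002, -1.0]]
contact_force: [1.4, 1.4, 6.7]
gripper_width: 0.0141
finger_force: 50.6
```

Call:
step_arm([
  [[0,0,15,0,1],[0,0,35,0,1],[0,0,35,0,1],[0,0,35,0,1],[0,0,30,0,1],[-5,35,0,0.01,1],[-5,35,0,0.01,1],[-5,35,0,0.01,1],[-5,35,0,0.01,1],[-5,35,0,0.01,1],[-5,35,0,0.01,1],[-5,35,0,0.01,1]],
])

```text
t: 68.57
ee_pos: [0.4724, -0.0927, 0.1786]
tcp_rot: [[0.998, 0.07, 0.001], [0.07, -0.998, -0.0], [0.001, 0.0, -1.0]]
contact_force: [1.0, 0.8, -0.3]
gripper_width: 0.0141
finger_force: 49.7
```

Call:
step_arm([
  [[-5,35,0,0.01,1],[-5,35,0,0.01,1],[-6,35,0,0.01,1],[-6,35,0,0.002,1],[-6,35,0,0,1],[-5,35,0,0,1],[-5,35,0,0,1],[-5,35,0,0,1],[-5,35,0,0,1],[0,0,0,0,1],[0,0,0,0,1],[0,0,0,0,1]],
])

```text
t: 69.57
ee_pos: [0.4247, 0.2208, 0.1782]
tcp_rot: [[0.995, 0.103, 0.0], [0.103, -0.995, -0.001], [0.0, 0.001, -1.0]]
contact_force: [0.2, -0.2, -0.9]
gripper_width: 0.0145
finger_force: 49.7
```

Call:
step_arm([
  [[0,0,0,0,1],[0,0,0,0,1],[0,0,0,0,1]],
])

```text
t: 69.82
ee_pos: [0.4252, 0.2198, 0.1779]
tcp_rot: [[0.995, 0.1, -0.0], [0.1, -0.995, -0.0], [-0.0, 0.0, -1.0]]
contact_force: [0.0, 0.5, -1.3]
gripper_width: 0.0141
finger_force: 49.7
```

```bash
python3 ins.py 0; python3 - <<'E'
from h import *
im,s=snap('wrist','w26'); g=cv2.cvtColor(im,cv2.COLOR_RGB2GRAY); R=s['tcp_rot'];p=s['ee_pos']
for o in((.0965,0,.03),(.08,.018,.03),(.08,-.018,.03),(.04,.018,.03),(.04,-.018,.03)): print(o,proj('wrist',p+R@np.array(o),s))
e=cv2.Canny(g,30,80)
for v in (70,90,110,150): print(v,np.where(e[v,200:360])[0]+200)
for u in(262,290): print(u,np.where(e[:130,u])[0])
for c in ((.5526,.2344),(.5566,.1956)): print(proj('wrist',np.array([*c,.041]),s))
for v in (10,20): print(v,np.where(e[v])[0])
E
```

```text
along -0.1282 lat -0.0016 z 0.1779 yaw 0.1002 [ 0.01161982  0.54122885 -1.27307252] 69.8167 0.014149371144459393
(0.0965, 0, 0.03) [275.87168471  47.81117333]
(0.08, 0.018, 0.03) [317.56083771  88.54083214]
(0.08, -0.018, 0.03) [234.20646278  88.56164436]
(0.04, 0.018, 0.03) [314.98407556 179.51806385]
(0.04, -0.018, 0.03) [236.83102961 179.53212641]
70 [230 232 314 316]
90 [233 316]
110 [234 316]
150 [236 313 316 320 323]
262 [ 0  6 10 11 12 13 28 32 34 49]
290 [27 31 34 47 49]
[273.33680443  28.94954865]
[328.12594634  29.13089572]
10 [ 55  59  68  71 139 152 201 202 223 224 235 236 262 263 264 265 293 309
 310 320 321 327 415 437 438 450 488 491 494 520]
20 [ 56  64  65  66  67  68  69 175 266 296 326 415 431 432 447 489 493 523]
```

Call:
step_arm([
  [[0,1,-30,0.0015,1],[0,0,-35,0,1],[0,0,-35,0,1],[0,0,-26,0,1],[0,0,0,0,1],[0,0,0,0,1],[0,0,0,0,1],[0,0,0,0,1],[0,0,0,0,1],[0,0,0,0,1]],
])

```text
t: 70.7
ee_pos: [0.4261, 0.2224, 0.0534]
tcp_rot: [[0.995, 0.104, 0.003], [0.104, -0.995, 0.001], [0.003, -0.001, -1.0]]
contact_force: [-1.2, 0.6, -0.8]
gripper_width: 0.0143
finger_force: 49.7
```

```bash
python3 ins.py 0
```

```text
along -0.1271 lat 0.0009 z 0.0534 yaw 0.1037 [-1.19202861  0.61473923 -0.83672212] 70.7 0.014288969566989678
```

Call:
step_arm([
  [[0,-1.2,-1,-0.0015,1],[0,0,0,0,1],[0,0,0,0,1],[0,0,0,0,1],[4.97,0.51,0,0,1],[4.97,0.51,0,0,1],[4.97,0.51,0,0,1],[4.97,0.51,0,0,1],[4.97,0.51,0,0,1],[0,0,0,0,1],[0,0,0,0,1],[0,0,0,0,1]],
])

```text
t: 71.7
ee_pos: [0.4495, 0.2232, 0.0507]
tcp_rot: [[0.995, 0.102, -0.001], [0.102, -0.995, -0.0], [-0.001, 0.0, -1.0]]
contact_force: [-0.5, -0.3, -0.7]
gripper_width: 0.0146
finger_force: 49.7
```

```bash
python3 ins.py 0
```

```text
along -0.1037 lat -0.0007 z 0.0507 yaw 0.1021 [-0.50240154 -0.26850033 -0.65624082] 71.7 0.014597431854163071
```

Call:
step_arm([
  [[0,0,1.3,0,1],[0,0,0,0,1],[0,0,0,0,1],[0,0,0,0,1],[4.97,0.51,0,0,1],[4.97,0.51,0,0,1],[4.97,0.51,0,0,1],[4.97,0.51,0,0,1],[0,0,0,0,1],[0,0,0,0,1]],
])

```text
t: 72.53
ee_pos: [0.4703, 0.2254, 0.0521]
tcp_rot: [[0.995, 0.102, 0.0], [0.102, -0.995, 0.0], [0.0, -0.0, -1.0]]
contact_force: [-0.3, 0.5, -0.7]
gripper_width: 0.0139
finger_force: 49.7
```

```bash
python3 ins.py 0
```

```text
along -0.0828 lat -0.0006 z 0.0521 yaw 0.1020 [-0.31586583  0.45849677 -0.71502212] 72.5333 0.01385083559438056
```

Inside slot 0 without force. Push home.

Call:
step_arm([
  [[4.97,0.51,0,0,1],[4.97,0.51,0,0,1],[4.97,0.51,0,0,1],[4.97,0.51,0,0,1],[4.97,0.51,0,0,1],[4.97,0.51,0,0,1],[4.97,0.51,0,0,1],[4.97,0.51,0,0,1],[4.97,0.51,0,0,1],[0,0,0,0,1],[0,0,0,0,1]],
])

```text
t: 73.45
ee_pos: [0.5148, 0.23, 0.0521]
tcp_rot: [[0.995, 0.102, 0.0], [0.102, -0.995, 0.0], [0.0, -0.0, -1.0]]
contact_force: [0.2, -0.0, -1.1]
gripper_width: 0.0144
finger_force: 49.7
```

Call:
step_arm([
  [[4,0.4,0,0,1],[4,0.4,0,0,1],[2,0.2,0,0,1],[0,0,0,0,1],[0,0,0,0,1],[0,0,0,0,1]],
])

```text
t: 73.95
ee_pos: [0.5242, 0.2309, 0.0521]
tcp_rot: [[0.995, 0.102, -0.0], [0.102, -0.995, -0.0], [-0.0, 0.0, -1.0]]
contact_force: [-0.2, 0.8, -2.2]
gripper_width: 0.0143
finger_force: 49.7
```

```bash
python3 ins.py 0
```

```text
along -0.0286 lat -0.0006 z 0.0521 yaw 0.1023 [-0.16794746  0.75919434 -2.23181843] 73.95 0.014328316543950892
```

Call:
step_arm([
  [[1,0.1,-1.5,0,1],[0,0,0,0,1],[0,0,0,0,0.5],[0,0,0,0,0.5],[0,0,0,0,0.5],[0,0,0,0,0.5],[0,0,20,0,0.5],[0,0,35,0,0.5],[0,0,35,0,0.5],[0,0,40,0,0.5],[0,0,30,0,0.5],[0,0,0,0,0.5]],
])

```text
t: 74.95
ee_pos: [0.5295, 0.2326, 0.2181]
tcp_rot: [[0.995, 0.102, 0.013], [0.102, -0.995, 0.005], [0.014, -0.003, -1.0]]
contact_force: [1.4, 1.5, 0.5]
gripper_width: 0.0429
finger_force: 0.0
```

Call:
step_arm([
  [[-5,5,10,0,0.5],[-10,15,10,0,0.5],[-10,15,10,0,0.5],[-10,15,10,0,0.5],[-10,10,0,0,0.5],[0,0,0,0,0.5],[0,0,0,0,0.5],[0,0,0,0,0.5]],
])

```text
t: 75.62
ee_pos: [0.4798, 0.2905, 0.2494]
tcp_rot: [[0.995, 0.103, -0.002], [0.103, -0.995, -0.002], [-0.002, 0.001, -1.0]]
contact_force: [0.7, 0.1, -0.2]
gripper_width: 0.0426
finger_force: 0.0
```

```bash
python3 dark.py w27; python3 - <<'E'
from h import *
np.set_printoptions(precision=3,suppress=True)
sd,_=snap('side','s27'); tp,_=snap('top','t27')
for n,i in(('side',sd),('top',tp)):
    g=cv2.cvtColor(i,cv2.COLOR_RGB2GRAY); k,l,st,ce=cv2.connectedComponentsWithStats((g<50).astype(np.uint8))
    for j in range(1,k):
        p=plane(n,*ce[j],.016)
        if 25<st[j,4]<400 and .3<p[0]<.95 and -.7<p[1]<.9: print(n,st[j],p[:2])
# side-view check of beaker: compare with the start picture around its new spot
a=cv2.cvtColor(sd,cv2.COLOR_RGB2GRAY)
E
```

```text
[0.4798 0.2905 0.2494] 111.01884038165612 75.6167
[  40    0   40  177 1466] c [0.555  0.5299] box [array([0.4594, 0.5649]), array([0.6425, 0.5148]), array([0.6406, 0.5019]), array([0.4578, 0.5503])]
[ 211  117   20   82 1199] c [0.4974 0.3512] box [array([0.538 , 0.3644]), array([0.5404, 0.3473]), array([0.4545, 0.3373]), array([0.4517, 0.3554])]
[ 329  119   19   82 1080] c [0.5081 0.2271] box [array([0.4632, 0.2309]), array([0.5494, 0.2401]), array([0.5506, 0.2233]), array([0.4643, 0.2131])]
[    0   251   560   169 50081] c [0.2838 0.2656] box [array([0.3596, 0.6153]), array([ 0.4289, -0.0633]), array([ 0.1567, -0.1805]), array([0.0723, 0.671 ])]
side [242  82  52  12 325] [0.79  0.874]
side [211 120  73   8 289] [0.621 0.526]
side [222 141  21   9  80] [0.501 0.365]
side [231 157  23   9  90] [0.511 0.242]
side [305 158  14  21 249] [0.727 0.13 ]
side [351 206   7   7  41] [ 0.771 -0.13 ]
side [355 250   9  13  49] [ 0.7   -0.327]
side [453 264  10  38 117] [ 0.9   -0.487]
side [405 271  22  11 120] [ 0.806 -0.442]
side [334 349  10   6  34] [ 0.526 -0.605]
side [328 360  16  23 165] [ 0.503 -0.646]
top [394 129  16  13  83] [ 0.796 -0.662]
top [359 152  31   8  69] [ 0.725 -0.525]
top [403 169  29  31 332] [ 0.557 -0.632]
top [117 172  42  54 250] [0.694 0.403]
top [213 177   9  10  53] [0.747 0.112]
top [  0 184  44  55 368] [0.759 0.853]
top [159 214  10   8  36] [0.635 0.33 ]
top [193 248  25  16  63] [0.443 0.211]
```

Both handles seat at the block's face and no third black handle is about. A final check of the beaker and lid from above.

Call:
step_arm([
  [[5,-30,0,-0.03,0.5],[5,-30,0,-0.03,0.5],[5,-30,0,-0.03,0.5],[5,-30,0,-0.012,0.5],[5,-30,0,0,0.5],[5,-30,0,0,0.5],[5,-30,0,0,0.5],[0,0,0,0,0.5],[0,0,0,0,0.5],[0,0,0,0,0.5],[0,0,0,0,0.5]],
])

```text
t: 76.68
ee_pos: [0.5153, 0.0816, 0.2505]
tcp_rot: [[1.0, 0.001, -0.0], [0.001, -1.0, 0.0], [-0.0, -0.0, -1.0]]
contact_force: [-0.4, 1.4, 0.6]
gripper_width: 0.0428
finger_force: 0.0
```

```bash
python3 - <<'E'
from h import *
np.set_printoptions(precision=4,suppress=True)
im,s=snap('wrist','w28'); print(s['ee_pos'])
g=cv2.cvtColor(im,cv2.COLOR_RGB2GRAY); P=lambda u,v,z:plane('wrist',u,v,z,s)[:2]
print('pred rim',proj('wrist',np.array([.58,.079,.094]),s),'base',proj('wrist',np.array([.58,.079,.002]),s),'lid',proj('wrist',np.array([.6304,-.0991,.036]),s),'lid base',proj('wrist',np.array([.6304,-.0991,0]),s))
c=cv2.HoughCircles(cv2.GaussianBlur(g,(5,5),0),cv2.HOUGH_GRADIENT,1,8,param1=60,param2=18,minRadius=22,maxRadius=55)
for u,v,r in c[0][:14]: print('circle',u,v,r,'z.094',P(u,v,.094),'z0',P(u,v,.002),'z.036',P(u,v,.036))
E
```

```text
[0.5153 0.0816 0.2505]
pred rim [279.3813 119.3708] base [278.5935 117.8231] lid [463.2971  67.3457] lid base [445.5375  71.4472]
circle 280.5 123.5 41.4 z.094 [0.5767 0.0781] z0 [0.574  0.0769] z.036 [0.575  0.0774]
circle 424.5 196.5 36.6 z.094 [ 0.516  -0.0472] z0 [ 0.4933 -0.0898] z.036 [ 0.5017 -0.0741]
circle 449.5 219.5 43.3 z.094 [ 0.495  -0.0728] z0 [ 0.4653 -0.1239] z.036 [ 0.4763 -0.105 ]
circle 432.5 213.5 44.4 z.094 [ 0.5006 -0.0564] z0 [ 0.4727 -0.102 ] z.036 [ 0.483  -0.0852]
circle 462.5 224.5 28.8 z.094 [ 0.4903 -0.0857] z0 [ 0.459  -0.1411] z.036 [ 0.4705 -0.1206]
circle 275.5 115.5 34.4 z.094 [0.583  0.0821] z0 [0.5824 0.0823] z.036 [0.5827 0.0823]
circle 448.5 67.5 35.5 z.094 [ 0.622  -0.0556] z0 [ 0.6343 -0.101 ] z.036 [ 0.6297 -0.0842]
circle 429.5 205.5 36.6 z.094 [ 0.5079 -0.0527] z0 [ 0.4825 -0.0971] z.036 [ 0.4919 -0.0807]
circle 284.5 115.5 35.5 z.094 [0.583  0.0749] z0 [0.5824 0.0727] z.036 [0.5827 0.0735]
circle 441.5 215.5 47.8 z.094 [ 0.4988 -0.0649] z0 [ 0.4703 -0.1133] z.036 [ 0.4808 -0.0954]
circle 457.5 64.5 38.0 z.094 [ 0.6245 -0.0628] z0 [ 0.6376 -0.1106] z.036 [ 0.6328 -0.0929]
circle 457.5 215.5 39.0 z.094 [ 0.4987 -0.0797] z0 [ 0.4702 -0.1331] z.036 [ 0.4808 -0.1134]
circle 271.5 124.5 35.2 z.094 [0.5759 0.0854] z0 [0.573  0.0866] z.036 [0.5741 0.0862]
circle 467.5 69.5 36.5 z.094 [ 0.621  -0.0717] z0 [ 0.633  -0.1223] z.036 [ 0.6286 -0.1036]
```

```bash
python3 -c "
from h import *
print(hand_in())"
```

```text
the job is handed in; nothing more can be done
None
```

I handed the job in at about 77 s. The interface returned no verdict, but my last camera checks showed the lid flat at (.63, -.10), all five balls in the jar, the beaker upright at (.58, .08), and both scrapers home in slots 0 and 2.

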